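Dry the rinsed sample cups on the heated stand

TASK

Turn the drying stand's heat knob anticlockwise all the way to its off stop, then, with the heat still off, put every rinsed blue sample cup upside down over a drying peg, one to a peg, its rim sitting down flat on the deck. When they are all on, turn the knob clockwise all the way to its full-heat stop and let go; leave the other things on the table where they are.

Things in the scene. Friction and masses are not known exactly. Their poses are not given: they have to be found in the camera images.
- dryer: Fixed heated drying stand. Origin on the table; x away from the robot, y left, z up. White deck, top 40 mm above the table, x -50 to 50 mm, y -155 to 250 mm, with four steel pegs in a row along y, 100 mm apart. At its right end (y -265 to -155) a blue control box, 80 mm high, carries the heat knob.
- heat_knob (a joint): Angle of the black heat knob (vertical axis), rad: 0 at the anticlockwise stop (off, white dot), grows clockwise seen from above, 4.5 at the clockwise stop (full heat, red dot). Stays where left; about 0.03 Nm turns it. 48 mm disc with an upright bar grip across it, 46 mm long, 14 mm thick, 30 mm high above the disc. At 0 the bar lies along the stand's x, its white pointer mark towards -x.
- heat_knob_grip (a point): Point on the knob's axis at the height to grip the bar, 117 mm above the table (7 mm under the bar's top). Its axes turn with the knob; x lies along the bar.
- peg0 (a point): Foot of drying peg 0 (0 is the leftmost, the numbers run to the right), on the deck's top, 40 mm above the table. The steel peg is 26 mm thick and stands 75 mm above the deck, its top 13 mm tapering to 10 mm. Its axes are those of the stand.
- peg1 (a point): Foot of drying peg 1 (0 is the leftmost, the numbers run to the right), on the deck's top, 40 mm above the table. The steel peg is 26 mm thick and stands 75 mm above the deck, its top 13 mm tapering to 10 mm. Its axes are those of the stand.
- peg2 (a point): Foot of drying peg 2 (0 is the leftmost, the numbers run to the right), on the deck's top, 40 mm above the table. The steel peg is 26 mm thick and stands 75 mm above the deck, its top 13 mm tapering to 10 mm. Its axes are those of the stand.
- peg3 (a point): Foot of drying peg 3 (0 is the leftmost, the numbers run to the right), on the deck's top, 40 mm above the table. The steel peg is 26 mm thick and stands 75 mm above the deck, its top 13 mm tapering to 10 mm. Its axes are those of the stand.
- cup0: Rinsed sample cup: hollow square blue plastic cup, outside 50 x 50 mm, 110 mm long, walls 3 mm, 105 mm deep, 80 g, white band round the open mouth. Origin at mid-length on its axis; own x points out of the mouth (mouth at +55 mm, closed bottom at -55 mm). Starts lying on a side, mouth roughly away from the robot. On a peg its rim rests on the deck. Absent (None) in some starts.
- cup1: Rinsed sample cup: hollow square blue plastic cup, outside 50 x 50 mm, 110 mm long, walls 3 mm, 105 mm deep, 80 g, white band round the open mouth. Origin at mid-length on its axis; own x points out of the mouth (mouth at +55 mm, closed bottom at -55 mm). Starts lying on a side, mouth roughly away from the robot. On a peg its rim rests on the deck. Absent (None) in some starts.
- cup2: Rinsed sample cup: hollow square blue plastic cup, outside 50 x 50 mm, 110 mm long, walls 3 mm, 105 mm deep, 80 g, white band round the open mouth. Origin at mid-length on its axis; own x points out of the mouth (mouth at +55 mm, closed bottom at -55 mm). Starts lying on a side, mouth roughly away from the robot. On a peg its rim rests on the deck. Absent (None) in some starts.
- cup3: Rinsed sample cup: hollow square blue plastic cup, outside 50 x 50 mm, 110 mm long, walls 3 mm, 105 mm deep, 80 g, white band round the open mouth. Origin at mid-length on its axis; own x points out of the mouth (mouth at +55 mm, closed bottom at -55 mm). Starts lying on a side, mouth roughly away from the robot. On a peg its rim rests on the deck. Absent (None) in some starts.
- strip_can: white test-strip canister with a blue band and grey cap, 52 mm across, 122 mm tall, standing right of the stand; origin at the centre of its underside. Not part of the job.
- tip_box: blue pipette-tip box, 80 x 120 mm, 67 mm tall, left of the stand; origin under its centre. Not part of the job.
- meter: white hand-held meter with a black screen lying on the table, 130 x 70 x 25 mm; origin under its centre. Not part of the job.
- beaker: amber specimen beaker standing open end up, 70 mm across, 75 mm tall; origin under its centre. Not part of the job.
- red_lid: red round lid lying flat beside the cups on their right, 72 mm across, 12 mm thick; origin under its centre. Not part of the job.
- blood_tube: stoppered tube with red contents and a square green cap, lying, 114 mm long, 20 mm thick; origin on the table under its middle. Not part of the job.

How it is judged (in metres and radians):
On the way, in this order (a step that is already met when the one before it is completed fails the run):
1. the heat knob is turned anticlockwise to its off stop (value of joint heat_knob below 0.1 rad), for 0.2 s.
2. every cup present stands upside down over a peg, rim on the deck, with the heat still off ((horizontal distance between cup0 and peg0 below 0.02 m or horizontal distance between cup0 and peg1 below 0.02 m or horizontal distance between cup0 and peg2 below 0.02 m or horizontal distance between cup0 and peg3 below 0.02 m) and z of each of cup0, cup1, cup2, cup3 in the frame of dryer below 0.101 m and angle between each of cup0, cup1, cup2, cup3's own x axis and vertical above 3.03 rad and (horizontal distance between cup1 and peg0 below 0.02 m or horizontal distance between cup1 and peg1 below 0.02 m or horizontal distance between cup1 and peg2 below 0.02 m or horizontal distance between cup1 and peg3 below 0.02 m) and (horizontal distance between cup2 and peg0 below 0.02 m or horizontal distance between cup2 and peg1 below 0.02 m or horizontal distance between cup2 and peg2 below 0.02 m or horizontal distance between cup2 and peg3 below 0.02 m) and (horizontal distance between cup3 and peg0 below 0.02 m or horizontal distance between cup3 and peg1 below 0.02 m or horizontal distance between cup3 and peg2 below 0.02 m or horizontal distance between cup3 and peg3 below 0.02 m) and value of joint heat_knob below 0.2 rad), for 0.2 s.
3. the heat knob is turned clockwise to its full-heat stop (value of joint heat_knob above 4.4 rad), for 0.2 s.
At the end, for the whole second after the job is handed in: Every cup present stands upside down over a peg (axis within 6 degrees of vertical, centre within 20 mm of the peg, rim within 6 mm of the deck) and the knob is within 0.1 rad of its full-heat stop ((horizontal distance between cup0 and peg0 below 0.02 m or horizontal distance between cup0 and peg1 below 0.02 m or horizontal distance between cup0 and peg2 below 0.02 m or horizontal distance between cup0 and peg3 below 0.02 m) and z of each of cup0, cup1, cup2, cup3 in the frame of dryer below 0.101 m and angle between each of cup0, cup1, cup2, cup3's own x axis and vertical above 3.03 rad and (horizontal distance between cup1 and peg0 below 0.02 m or horizontal distance between cup1 and peg1 below 0.02 m or horizontal distance between cup1 and peg2 below 0.02 m or horizontal distance between cup1 and peg3 below 0.02 m) and (horizontal distance between cup2 and peg0 below 0.02 m or horizontal distance between cup2 and peg1 below 0.02 m or horizontal distance between cup2 and peg2 below 0.02 m or horizontal distance between cup2 and peg3 below 0.02 m) and (horizontal distance between cup3 and peg0 below 0.02 m or horizontal distance between cup3 and peg1 below 0.02 m or horizontal distance between cup3 and peg2 below 0.02 m or horizontal distance between cup3 and peg3 below 0.02 m) and value of joint heat_knob above 4.4 rad); the robot touches nothing.
It fails at once if one of the other things on the table is moved more than 40 mm (distance of any of strip_can, tip_box, meter, beaker, red_lid, blood_tube from where it was at the start of the episode above 0.04 m).
Of cup0, cup1, cup2, cup3 only 2 to 4 are there at a start; the rules pass over those that are not, and their reading is None.
At some moment in a run one of cup0, cup1, cup2, cup3 may be knocked a few centimetres aside while the robot is not near it.
It also fails if it takes over 210 s, if anything falls off the work surface, if the arm or the gripper's body presses on something with over 40 N, if the wrist force passes 120 N, or if a joint passes its speed limit or range.

ROBOT

A 7-joint arm with a two-finger parallel gripper is mounted at the origin on the work surface. World frame = base frame: x ahead of the robot, y to its left, z up, the work surface at z = 0. Lengths are in mm, angles in rad, forces in N, time in s.
With the tool pointing down it reaches from about 350 to 900 mm from the base axis. Payload 7.2 kg.
Tool frame: the origin (TCP) lies at the very end of the fingers, on their centre line; the grasp point (between the pads) lies bot.hold_point_z behind it (bot.hold_point_z is the distance from the TCP to the grasp point, in mm); z points along the fingers, y is the line along which they close (so a half turn about z gives the same grasp; the last joint's range is limited). The gripper opens to 85 mm and grips with 20 to 120 N. Pads are 22 mm wide; open, the fingers measure 114 mm over their backs; the gripper's body (76 mm by 85 mm) begins 54 mm behind the grasp point. The pads swing forward as they close: fully open they stand 13 mm farther back than shut.
Start: joints at [-1.265, 0.411, -0.013, 1.596, 0.006, 1.134, -0.082], TCP at [228.232, 581.841, 231.297] pointing down, gripper open.
Joint ranges: [-2.95, 2.95], [-0.29, 1.99], [-1.47, 1.44], [0.14, 2.54], [-1.03, 4.17], [0.13, 1.85], [-2.86, 2.86]. Speed limits (rad/s): [2.39, 2.39, 3.01, 3.01, 3.14, 3.14, 3.14].

INTERFACE

Orientations are given as a unit quaternion [w, x, y, z].
In Python, from cell import sensors, read_camera, camera_params, workorder, bot gives the robot as it stands. The module is installed in compiled form; this text tells all that it offers.
- The arm moves only by the tool play_rows, never from a script. Its argument "moves" is a list of rows, each a list of 2 entries, a list of its own where there are three numbers: the shift along the tool's x, y, z in m, then the turn, a rotation vector about the tool's x, y, z in rad. In form: [[[tx, ty, tz], [wx, wy, wz]], ...]. A call has exactly 5 rows; each row shifts and turns the commanded pose from where the row before left it, along the tool's axes as they then stand; what a row does not reach is not made up. A row lasts 1/10 s, in which the tool goes at most 50 mm and 8.59 degrees, less where a joint would pass 70% of its speed; a pose out of reach is approached as far as the arm can. A call with a gripper value outside its range is refused whole. "grip" is the finger opening in m, from 0 to 0.0854, set as the call begins (left out, the last holds). The fingers move at their own pace and stop on an object; the grip force is fixed at half the most. Time passes only in rows, so rows that do not move let the fingers close, or fill a call up. It gives the time, the measured TCP pose, the force, the opening and the grip force at its end, in the units of the state.
- sensors.state(): the state, without advancing time (a new reading comes with each control period).
- read_camera(name): name is "scene" or "top" or "wrist"; returns (picture, depth): 400x640x3 uint8, red, green, blue; 400x640 float32, mm along the optical axis (not along the pixel's ray), 0 where there is no reading.
- camera_params(name): a dict with "K" (3x3 intrinsics, pixels), "rvec" (rotation vector, rad) and "tvec" (3), from world to camera coordinates, as OpenCV has them. Camera axes: x right, y down, z forward; pixel columns grow to the right and rows downward; lengths in mm; the calibration is good to about 2 mm. The wrist camera is an equidistant fisheye: a pixel r from the principal point sees the ray r / f radians off the axis. A picture is of the moment at which its call begins: read the wrist's pose just before it. camera_params takes no time and is no camera call; for the wrist camera it gives the pose at the moment of the call.
- workorder.job_done(): hands the job in; it is judged then, once.
The state is a dict: "clock": time; "joint_positions": joint angles; "qd": joint speeds; "joint_efforts": joint torques, N m; "ee_pos": TCP position; "orientation": TCP orientation; "wrist_force": force on the tool from outside, world axes, zero at the start; "torque": the same for the moment, N m; "width": finger opening in mm; "grasp_force": force on a finger pad.
Only numpy, scipy, OpenCV 4.12 (cv2) and the standard library are available. Lean on these libraries where they do the work, as an engineer would, in place of code of your own. Each camera call takes 0.05 s, during which the arm holds its last target. There are 200 camera calls.

## Working session

There is one attempt and no reset: what is moved stays moved. The work goes in short steps, Python scripts to look and compute and a tool call to move; the robot and the scene stay as the last step left them, time stands still between calls to the robot, and variables do not carry over. Pictures are saved under pics/ and viewed, at most 14 in all, crops included, and the job is handed in when it is done.

Besides the shell and the picture viewer there is one more tool, called after "Call:" by a JSON object that holds its "api" and its "payload". play_rows: Moves the arm, as the interface text tells. Its arguments: {"type":"object","properties":{"moves":{"type":"array"},"grip":{"type":"number"}},"required":["moves"]}

```bash
mkdir -p pics
python3 - <<'E'
from cell import sensors, read_camera, camera_params, bot
import cv2,numpy as np
print(bot.hold_point_z); s=sensors.state(); print(s)
for n in("scene","top"):
    im,d=read_camera(n); np.savez(f"{n}.npz",im=im,d=d); cv2.imwrite(f"pics/{n}0.png",im[:,:,::-1]); print(n,camera_params(n))
E
```

```text
18.700000000000003
{'clock': 0.0, 'joint_positions': array([-1.26516806,  0.41191011, -0.01270821,  1.59705266,  0.0055937 ,
        1.13429224, -0.08217983]), 'qd': array([ 4.89080469e-04, -2.74727589e-04,  1.23561612e-04, -2.00683717e-03,
        1.29342464e-05, -7.06101545e-04, -6.71009803e-04]), 'joint_efforts': array([ 9.92522791e-05, -6.00611901e+01,  6.82612360e-01, -2.99408036e+01,
        1.38625887e-02,  1.05228744e-02,  4.47114985e-06]), 'ee_pos': array([228.09590726, 581.35555533, 230.44320076]), 'orientation': array([-9.61481577e-05,  1.85808602e-01,  9.82585621e-01, -8.07708181e-04]), 'wrist_force': array([-0.37981405,  0.41845325,  0.49144062]), 'torque': array([0.01976716, 0.02597899, 0.01573369]), 'grasp_force': 0.0, 'width': 85.07199545127412}
scene {'K': array([[424.31527289,   0.        , 321.12147644],
       [  0.        , 424.31527289, 200.31032211],
       [  0.        ,   0.        ,   1.        ]]), 'rvec': array([ 2.38125409,  0.75750047, -0.23668526]), 'tvec': array([-419.3988877 , -167.81243464, 1408.25114977])}
top {'K': array([[476.41774555,   0.        , 318.62455006],
       [  0.        , 476.41774555, 199.93469007],
       [  0.        ,   0.        ,   1.        ]]), 'rvec': array([ 2.12392724, -2.14453186,  0.1388057 ]), 'tvec': array([  12.08294005,  506.36638489, 1412.17935019])}
```

View pics/scene0.png

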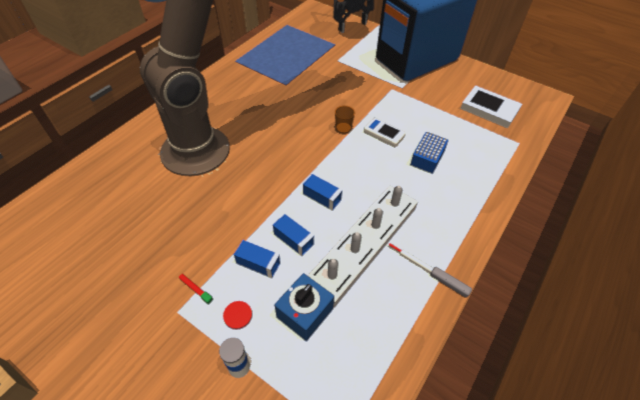

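View pics/top0.png

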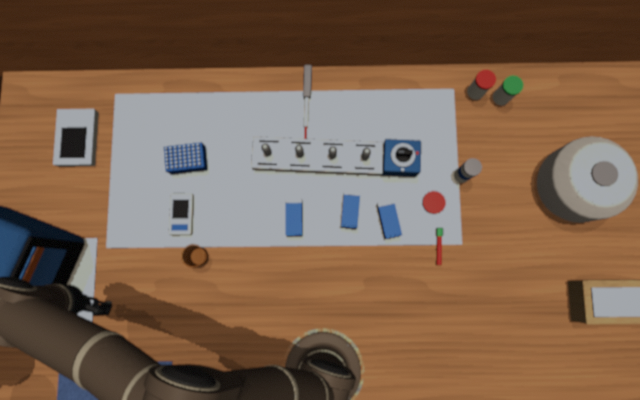

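The scene shows three cups, at top-view pixels (293,218), (350,211) and (389,221). The stand runs from (252,137) to (420,175), its pegs are at (266,148) to (366,153), and the knob is at (403,155). The lid (433,202) is close to the right-hand cup.

```bash
cat > h.py <<'E'
import cv2,numpy as np
from cell import sensors, read_camera, camera_params
from scipy.spatial.transform import Rotation as R
def cloud(n,im=None,d=None):
    if im is None: im,d=read_camera(n)
    p=camera_params(n);K=p["K"];Rm=cv2.Rodrigues(np.array(p["rvec"]))[0]
    v,u=np.mgrid[0:400,0:640]
    c=np.stack([(u-K[0,2])/K[0,0]*d,(v-K[1,2])/K[1,1]*d,d],-1)
    return im,(c-np.array(p["tvec"]).ravel())@Rm,d
def rect(P): # min area rect of XY points: centre, long-axis angle(deg), sizes
    (c,s,a)=cv2.minAreaRect(P[:,:2].astype(np.float32))
    if s[0]<s[1]: a+=90;s=s[::-1]
    a=(a+90)%180-90
    return np.round(c,1),np.round(s,1),round(a,2)
def comps(mask,minpx=25):
    n,l,st,c=cv2.connectedComponentsWithStats(mask.astype(np.uint8))
    return [l==i for i in range(1,n) if st[i,4]>=minpx]
def report(im,P,d):
    ok=d>0;z=P[...,2];hsv=cv2.cvtColor(im,cv2.COLOR_RGB2HSV)
    reg=ok&(P[...,0]>300)&(P[...,0]<800)&(abs(P[...,1])<420)
    for nm,lo,hi in(("z40-60 top(cups)",42,58),("deck",32,46),("box",74,86),("knob",100,135),("pegs",106,125)):
        for m in comps(reg&(z>lo)&(z<hi)):
            print(nm,m.sum(),*rect(P[m]),"z",np.median(z[m]).round(1),"mean",P[m].mean(0).round(1),"hsv",np.median(hsv[m],0))
E
python3 - <<'E'
from h import *
for n in("top","scene"):
    f=np.load(n+".npz");print(n);report(*cloud(n,f["im"],f["d"]))
E
```

```text
top
z40-60 top(cups) 330 [648.1 392. ] [81.  62.1] 5.1 z 53.7 mean [644.8 387.6  53.1] hsv [109. 113. 133.]
z40-60 top(cups) 35 [ 585.6 -225. ] [73.1  3.3] 85.44 z 49.3 mean [ 586.3 -221.3   49.3] hsv [106. 175.  38.]
z40-60 top(cups) 602 [478.8 -87.9] [110.8  50.3] -6.0 z 49.5 mean [478.2 -87.8  49.5] hsv [107. 143. 157.]
z40-60 top(cups) 615 [456.9  84.6] [109.8  49.2] -0.1 z 49.4 mean [456.1  84.3  49.4] hsv [107. 145. 157.]
z40-60 top(cups) 619 [ 447.4 -204.3] [110.1  51.1] 10.93 z 49.2 mean [ 447.1 -204.2   49.2] hsv [107. 145. 156.]
z40-60 top(cups) 47 [343.3 398.3] [54.  22.8] -2.08 z 48.4 mean [344.6 401.6  48.9] hsv [ 12. 189.  59.]
deck 3667 [649.5  10.8] [408.3 102.5] 86.71 z 39.3 mean [647.2  10.5  39.3] hsv [107.  12. 171.]
deck 46 [346.2 393.9] [55.3 27.9] -13.74 z 40.0 mean [344.2 398.6  39.9] hsv [ 12. 189.  56.]
box 841 [ 634.3 -244.3] [109.1 100.5] 87.14 z 79.6 mean [ 632.1 -242.8   79.9] hsv [106. 140. 125.]
knob 51 [657.5 163.3] [23.9 22.4] -86.28 z 108.4 mean [657.2 162.9 108.3] hsv [ 34.  13. 120.]
knob 55 [652.5  64. ] [24.5 20.9] 1.81 z 108.1 mean [651.1  64. 
[... 3616 characters left out ...]
v [15. 15. 37.]
knob 28 [ 588.5 -417.1] [25.4  5.3] 2.59 z 121.2 mean [ 588.6 -417.6  121.4] hsv [  4.   17.5 154.5]
pegs 30 [661.1 160.2] [18.5 14.6] 16.76 z 111.1 mean [660.  159.2 110.9] hsv [ 14.5  29.  142. ]
pegs 35 [651.4  60.9] [19.2 12.8] -1.24 z 111.3 mean [653.2  60.1 111.6] hsv [ 14.  29. 141.]
pegs 44 [647.6 -38. ] [19.7 18.2] -40.31 z 110.2 mean [648.4 -39.7 110.8] hsv [ 14.   29.  140.5]
pegs 46 [ 642.1 -136.6] [17.4 17.2] -56.27 z 110.9 mean [ 642.4 -138.5  111. ] hsv [ 15.  30. 141.]
pegs 141 [ 635.3 -246.6] [45.8 13.5] 87.45 z 121.5 mean [ 636.7 -249.1  119.5] hsv [10. 15. 37.]
pegs 27 [ 588.5 -417.1] [25.4  5.3] 2.59 z 120.9 mean [ 588.8 -417.6  121.3] hsv [  4.  17. 155.]
```

```bash
cat >> h.py <<'E'
def RT(z,y):
    z=np.array(z,float);z/=np.linalg.norm(z);y=np.array(y,float);y-=z*(y@z);y/=np.linalg.norm(y)
    return R.from_matrix(np.stack([np.cross(y,z),y,z],1))
def cur():
    s=sensors.state();q=s["orientation"]
    return np.array(s["ee_pos"]),R.from_quat([q[1],q[2],q[3],q[0]]),s
def plan(wps,p=None,r=None):
    """wps: (pos mm, Rotation, rows); prints the shift/turn per row in tool axes"""
    if p is None: p,r,_=cur()
    rows=[]
    for P,Q,n in wps:
        P=np.array(P,float);rv=(r.inv()*Q).as_rotvec()
        n=max(n,int(np.ceil(max(np.linalg.norm(P-p)/49,np.linalg.norm(rv)/.148))))
        p0,r0=p,r
        for i in range(n):
            t=np.round(r.inv().apply(p0+(P-p0)*(i+1)/n-p)/1000,3)
            w=np.round((r.inv()*r0*R.from_rotvec(rv*(i+1)/n)).as_rotvec(),3)
            rows.append([t.tolist(),w.tolist()]);p=p+r.apply(t)*1000;r=r*R.from_rotvec(w)
    while len(rows)%5: rows.append([[0,0,0],[0,0,0]])
    for i in range(0,len(rows),5): print(str(rows[i:i+5]).replace("0.0,","0,").replace("0.0]","0]").replace(" ",""))
    return p,r
def az(a): a=np.radians(a);return RT([0,0,-1],[np.cos(a),np.sin(a),0])
E
python3 - <<'E'
from h import *
print(camera_params("wrist"))
plan([([634.5,-246.5,200],az(-3),20)])
E
```

```text
{'K': array([[309.70691629,   0.        , 318.9599223 ],
       [  0.        , 309.70691629, 198.61489963],
       [  0.        ,   0.        ,   1.        ]]), 'rvec': array([-2.39413922, -1.63090879, -0.23174313]), 'tvec': array([-622.76419725,  -36.33610798,  378.90866875])}
[[[-0.034,-0.031,0.002],[-0,0,0.062]],[[-0.036,-0.029,0.001],[-0,0,0.063]],[[-0.038,-0.027,0.002],[-0,0,0.062]],[[-0.039,-0.024,0.001],[-0,0,0.063]],[[-0.04,-0.022,0.002],[-0,0,0.062]]]
[[[-0.042,-0.019,0.001],[-0,0,0.063]],[[-0.043,-0.016,0.002],[-0,0,0.062]],[[-0.044,-0.014,0.002],[-0,0,0.063]],[[-0.045,-0.011,0.001],[-0,0.001,0.062]],[[-0.046,-0.008,0.002],[-0.001,-0,0.063]]]
[[[-0.045,-0.006,0.001],[0,-0,0.062]],[[-0.046,-0.002,0.002],[0,-0,0.063]],[[-0.047,0,0.001],[0,-0,0.062]],[[-0.046,0.004,0.002],[0,-0,0.063]],[[-0.045,0.006,0.001],[0,-0,0.062]]]
[[[-0.045,0.009,0.002],[0,-0,0.062]],[[-0.045,0.012,0.001],[-0,-0,0.063]],[[-0.044,0.014,0.002],[-0,-0,0.062]],[[-0.043,0.018,0.001],[-0,-0,0.063]],[[-0.041,0.019,0.002],[-0,0,0.062]]]
```

Call:
{"api": "play_rows", "payload": {"moves": [[[-0.034,-0.031,0.002],[0,0,0.062]],[[-0.036,-0.029,0.001],[0,0,0.063]],[[-0.038,-0.027,0.002],[0,0,0.062]],[[-0.039,-0.024,0.001],[0,0,0.063]],[[-0.04,-0.022,0.002],[0,0,0.062]]], "grip": 0.06}}

```text
clock: 0.6
ee_pos: [329.8, 373.0, 223.1]
orientation: [-0.0, 0.337, 0.941, -0.0]
wrist_force: [0.3, -0.9, 0.5]
width: 60.0
grasp_force: 0.0
```

Call:
{"api": "play_rows", "payload": {"moves": [[[-0.042,-0.019,0.001],[0,0,0.063]],[[-0.043,-0.016,0.002],[0,0,0.062]],[[-0.044,-0.014,0.002],[0,0,0.063]],[[-0.045,-0.011,0.001],[0,0,0.062]],[[-0.046,-0.008,0.002],[0,0,0.063]]]}}

```text
clock: 1.1
ee_pos: [432.2, 165.9, 215.3]
orientation: [-0.0, 0.48, 0.877, 0.0]
wrist_force: [1.0, 0.4, 0.5]
width: 59.9
grasp_force: 0.0
```

Call:
{"api": "play_rows", "payload": {"moves": [[[-0.045,-0.006,0.001],[0,0,0.062]],[[-0.046,-0.002,0.002],[0,0,0.063]],[[-0.047,0,0.001],[0,0,0.062]],[[-0.046,0.004,0.002],[0,0,0.063]],[[-0.045,0.006,0.001],[0,0,0.062]]]}}

```text
clock: 1.6
ee_pos: [533.5, -40.5, 208.1]
orientation: [-0.0, 0.61, 0.792, -0.0]
wrist_force: [1.1, 0.4, -0.4]
width: 60.3
grasp_force: 0.0
```

Call:
{"api": "play_rows", "payload": {"moves": [[[-0.045,0.009,0.002],[0,0,0.062]],[[-0.045,0.012,0.001],[0,0,0.063]],[[-0.044,0.014,0.002],[0,0,0.062]],[[-0.043,0.018,0.001],[0,0,0.063]],[[-0.041,0.019,0.002],[0,0,0.062]]]}}

```text
clock: 2.1
ee_pos: [634.9, -247.3, 199.8]
orientation: [-0.0, 0.726, 0.688, -0.0]
wrist_force: [-0.1, 0.4, 0.6]
width: 60.1
grasp_force: 0.0
```

Run:
```python
from h import *
p,r,s=cur();print(s["joint_positions"],p,r.as_matrix().round(3).tolist(),s["clock"])
hz=98.3  # 117-18.7
p,r=plan([([634.5,-246.5,hz],az(-3),4)])
```

```text
[-0.07693448  0.58436013  0.58743976  1.51030758 -0.34147701  1.15111986
  0.52001266] [ 634.91614008 -247.29796851  199.75765056] [[0.054, 0.999, -0.0], [0.999, -0.054, 0.0], [0.0, -0.0, -1.0]] 2.1
[[[0,-0,0.025],[-0,-0,-0]],[[0,-0,0.026],[-0,-0,-0.001]],[[0.001,-0,0.025],[-0,-0,-0]],[[-0,-0,0.025],[-0,-0,-0.001]],[[0,0,0],[0,0,0]]]
```

Call:
{"api": "play_rows", "payload": {"moves": [[[0,0,0.025],[0,0,0]],[[0,0,0.026],[0,0,0]],[[0.001,0,0.025],[0,0,0]],[[0,0,0.025],[0,0,0]],[[0,0,0],[0,0,0]]]}}

```text
clock: 2.6
ee_pos: [631.9, -243.5, 95.1]
orientation: [-0.003, 0.725, 0.689, -0.002]
wrist_force: [-0.5, 0.1, 0.2]
width: 60.0
grasp_force: 0.0
```

Call:
{"api": "play_rows", "payload": {"moves": [[[0,0,0],[0,0,0]],[[0,0,0],[0,0,0]],[[0,0,0],[0,0,0]],[[0,0,0],[0,0,0]],[[0,0,0],[0,0,0]]], "grip": 0}}

```text
clock: 3.1
ee_pos: [633.2, -245.0, 101.2]
orientation: [-0.001, 0.725, 0.688, -0.0]
wrist_force: [-7.4, 2.5, 9.2]
width: 13.1
grasp_force: 60.1
```

Call:
{"api": "play_rows", "payload": {"moves": [[[0,0,0],[0,0,-0.06]],[[0,0,0],[0,0,-0.06]],[[0,0,0],[0,0,-0.06]],[[0,0,0],[0,0,-0.06]],[[0,0,0],[0,0,-0.06]]]}}

```text
clock: 3.6
ee_pos: [632.8, -245.1, 101.2]
orientation: [-0.001, 0.614, 0.79, -0.0]
wrist_force: [-9.8, 2.8, 10.4]
width: 12.8
grasp_force: 60.2
```

Call:
{"api": "play_rows", "payload": {"moves": [[[0,0,0],[0,0,-0.12]],[[0,0,0],[0,0,-0.12]],[[0,0,0],[0,0,-0.12]],[[0,0,0],[0,0,-0.12]],[[0,0,0],[0,0,-0.12]]]}}

```text
clock: 4.1
ee_pos: [632.3, -245.3, 101.2]
orientation: [-0.001, 0.352, 0.936, -0.0]
wrist_force: [-11.3, 1.5, 10.5]
width: 12.9
grasp_force: 60.2
```

Call:
{"api": "play_rows", "payload": {"moves": [[[0,0,0],[0,0,-0.12]],[[0,0,0],[0,0,-0.12]],[[0,0,0],[0,0,-0.12]],[[0,0,0],[0,0,-0.12]],[[0,0,0],[0,0,-0.12]]]}}

```text
clock: 4.6
ee_pos: [632.0, -245.9, 101.2]
orientation: [-0.002, 0.06, 0.998, -0.0]
wrist_force: [-10.6, 1.4, 10.1]
width: 12.7
grasp_force: 60.2
```

Call:
{"api": "play_rows", "payload": {"moves": [[[0,0,0],[0,0,-0.05]],[[0,0,0],[0,0,-0.05]],[[0,0,0],[0,0,-0.05]],[[0,0,0],[0,0,0]],[[0,0,0],[0,0,0]]]}}

```text
clock: 5.1
ee_pos: [632.0, -246.0, 101.2]
orientation: [-0.001, -0.01, 1.0, 0.0]
wrist_force: [-10.0, 2.5, 12.3]
width: 12.9
grasp_force: 84.9
```

Run:
```python
from h import *
p,r,s=cur();print(s["joint_positions"],p,r.as_matrix().round(3)[:2,1],np.degrees(np.arctan2(*r.as_matrix()[1::-1,1])),s["torque"],s["wrist_force"])
```

```text
[ 0.21913963  0.62386757  0.12106969  1.58257498 -0.08719943  0.94324295
  1.96053133] [ 631.95116499 -246.04602434  101.23055014] [-0.021  1.   ] 91.18509193206589 [ 0.57357478  2.3430683  -2.12744836] [-10.00953905   2.48055099  12.32648288]
```

Call:
{"api": "play_rows", "payload": {"moves": [[[0,0,0],[0,0,0.03]],[[0,0,0],[0,0,0.03]],[[0,0,0],[0,0,0.02]],[[0,0,0],[0,0,0]],[[0,0,0],[0,0,0]]], "grip": 0.06}}

```text
clock: 5.6
ee_pos: [634.5, -244.6, 99.2]
orientation: [0.0, 0.026, 1.0, -0.0]
wrist_force: [-0.8, 0.0, 0.2]
width: 59.8
grasp_force: 0.0
```

Call:
{"api": "play_rows", "payload": {"moves": [[[0,0,-0.02],[0,0,0]],[[0,0,-0.04],[0,0,0]],[[0,0,-0.04],[0,0,0]],[[0,0,-0.05],[0,0,0]],[[0,0,-0.05],[0,0,0]]], "grip": 0.085}}

```text
clock: 6.1
ee_pos: [634.0, -244.7, 300.9]
orientation: [-0.0, 0.026, 1.0, 0.0]
wrist_force: [0.6, -0.7, -0.7]
width: 85.1
grasp_force: 0.0
```

Run:
```python
from h import *
p,r,s=cur();print(s["joint_positions"],p)
im,P,d=cloud("scene");z=P[...,2];m=(d>0)&(z>100)&(z<130)&(abs(P[...,0]-634)<50)&(abs(P[...,1]+246)<50)
print(rect(P[m]))
report(*cloud("top"))
cv2.imwrite("pics/k1.png",cv2.resize(im[270:350,250:350,::-1],None,fx=5,fy=5))
```

```text
[ 0.18718228  0.46475667  0.16876985  1.36048141 -0.07760351  1.32340879
  1.8758519 ] [ 633.95511434 -244.66923814  300.88364311]
(array([ 635., -247.]), array([46. , 15.4]), -4.26)
z40-60 top(cups) 324 [648.1 392. ] [80.7 62.3] 5.71 z 53.5 mean [644.  387.8  53. ] hsv [108. 112. 144.]
z40-60 top(cups) 594 [478.6 -88. ] [110.9  50. ] -5.96 z 49.2 mean [478.1 -87.9  49.2] hsv [107. 140. 169.]
z40-60 top(cups) 613 [457.1  84.7] [109.9  49.2] -0.03 z 49.3 mean [456.   84.3  49.4] hsv [107. 142. 169.]
z40-60 top(cups) 27 [ 486.2 -174.3] [31.4 12.5] -22.27 z 48.6 mean [ 487.8 -176.    49. ] hsv [ 20.  37. 146.]
z40-60 top(cups) 48 [345.8 397.8] [56.6 22.7] -8.17 z 51.6 mean [347.2 400.   50.7] hsv [ 12. 185.  66.]
deck 3697 [648.6  -3.1] [436.3 102.2] 86.63 z 39.2 mean [647.1   9.4  39.2] hsv [107.  12. 182.]
deck 35 [341.1 398.5] [50.7 21.6] 2.99 z 39.3 mean [341.9 400.2  38.6] hsv [ 13. 187.  62.]
box 380 [ 635.4 -216.6] [99.7 56.7] -5.03 z 80.1 mean [ 639.8 -209.9   80.2] hsv [106. 151.  93.]
knob 54 [658.  164.7] [22.9 21.2] 43.1 z 108.0 mean [656.8 163.8 108.8] hsv [ 32.  13. 131.]

[... 165 characters left out ...]
sv [ 38.  11. 129.]
knob 55 [ 640.7 -134.3] [23.2 22.5] 34.12 z 107.8 mean [ 639.1 -134.3  108.4] hsv [ 34.  11. 128.]
knob 41 [ 587.9 -416. ] [29.8  7.5] 0.1 z 117.7 mean [ 586.8 -416.3  115.9] hsv [ 12.  26. 111.]
pegs 33 [657.5 163.5] [21.1 15.8] 52.75 z 112.7 mean [657.2 163.7 112.2] hsv [ 34.  13. 137.]
pegs 37 [651.3  63.9] [20.6 19.2] 89.48 z 110.1 mean [650.9  64.2 111.2] hsv [ 30.  11. 129.]
pegs 32 [645.8 -34.4] [17.  16.9] -63.83 z 110.4 mean [645.4 -34.8 111.1] hsv [ 36.5  10.5 136. ]
pegs 35 [ 641.  -134.4] [19.5 18.4] 49.84 z 110.9 mean [ 639.5 -134.8  111.1] hsv [ 34.  11. 130.]
pegs 32 [ 587.9 -416. ] [29.8  7.5] 0.1 z 118.4 mean [ 586.6 -416.6  117.9] hsv [ 11.5  24.  117. ]
```

The crop was not needed, because the numbers show the bar at -4.3° against the stand's -3.4°, so the knob is at off. Next I fit the arm's kinematics from the logged states, so I can plan the tilts.

```bash
cat > kin.py <<'E'
from h import *
from scipy.optimize import least_squares
D=[([-1.26516806,.41191011,-.01270821,1.59705266,.0055937,1.13429224,-.08217983],[228.1,581.36,230.44],[1.85808602e-1,.982585621,-.000807,-.000096]),
([-.07693448,.58436013,.58743976,1.51030758,-.34147701,1.15111986,.52001266],[634.92,-247.3,199.76],[.726,.688,0,0]),
([.21913963,.62386757,.12106969,1.58257498,-.08719943,.94324295,1.96053133],[631.95,-246.05,101.23],[-.01,1,0,-.001]),
([.18718228,.46475667,.16876985,1.36048141,-.07760351,1.32340879,1.8758519],[633.96,-244.67,300.88],[.026,1,0,0])]
def fk(q,L,s=(-1,1,-1,1,-1,1,-1),o7=0.):
    # L: h, a, b, t, shoulder x, elbow x, wrist x
    h,a,b,t,x1,x2,x3=L
    r=R.from_euler('z',s[0]*q[0]);p=np.array([0,0,h])+r.apply([x1,0,0])
    r=r*R.from_euler('y',s[1]*q[1])*R.from_euler('z',s[2]*q[2]);p=p+r.apply([x2,0,a])
    r=r*R.from_euler('y',s[3]*q[3])*R.from_euler('z',s[4]*q[4]);p=p+r.apply([-x2,0,b])
    r=r*R.from_euler('y',s[5]*q[5])*R.from_euler('z',s[6]*q[6]+o7);p=p+r.apply([x3*np.cos(0),0,t])
    return p,r
E
python3 - <<'E'
from kin import *
import itertools
best=[]
for s in itertools.product([-1,1],repeat=3):
    ss=(-1,1,s[0],1,s[1],1,s[2])
    for o in(0,np.pi/2,np.pi,-np.pi/2):
        e=sum((R.from_quat(Q).inv()*fk(q,[0]*7,ss,o)[1]).magnitude() for q,_,Q in D);best.append((e,ss,o))
best.sort();print(best[:3])
_,ss,o=best[0]
f=lambda L:np.concatenate([fk(q,[*L,0,0,0][:7],ss,o)[0]-P for q,P,_ in D])
for x0 in([350,400,400,250],):
    k=least_squares(f,x0);print(k.x.round(1),f(k.x).round(1))
f=lambda L:np.concatenate([np.concatenate([fk(q,[*L[:4],0,L[4],0],ss,o)[0]-P for q,P,_ in D]),0.003*(np.array(L)-[350,400,400,300,0])])
k=least_squares(f,[350,400,400,250,0]);print(k.x.round(1),f(k.x).round(1))
E
```

```text
[(0.0025808687358846068, (-1, 1, -1, 1, -1, 1, -1), 1.5707963267948966), (1.0236574789243225, (-1, 1, -1, 1, 1, 1, -1), 1.5707963267948966), (1.7805395868456957, (-1, 1, 1, 1, -1, 1, -1), 1.5707963267948966)]
[-5104.7   394.9   523.  -5189.5] [-41.8  31.1  -5.6 -14.5   3.4   1.1   1.1  39.2  -4.1  18.2  33.8   8.6]
[1210.6  384.9  438.7 1182.    69.5] [-41.3  33.5  -0.2 -12.5  -3.6   2.4   5.9  35.1  -3.    7.2  35.    0.7
   2.6  -0.    0.1   2.6   0.2]
```

Run:
```python
from h import *
t=np.radians(20);Q=RT([np.sin(t),0,-np.cos(t)],[0,1,0]);zt=Q.as_matrix()[:,2]
h=np.array([432,84.6,0])
plan([(h+[0,0,180]+18.7*zt,Q,10)])
```

```text
[[[0.022,0.032,0.014],[-0.001,-0.034,-0.005]],[[0.022,0.032,0.014],[-0.002,-0.033,-0.005]],[[0.022,0.032,0.012],[-0.001,-0.034,-0.005]],[[0.023,0.033,0.012],[-0.001,-0.034,-0.006]],[[0.023,0.032,0.012],[-0.001,-0.033,-0.005]]]
[[[0.023,0.033,0.01],[-0.002,-0.034,-0.005]],[[0.023,0.032,0.01],[-0.001,-0.034,-0.005]],[[0.023,0.033,0.009],[-0.001,-0.033,-0.005]],[[0.024,0.033,0.009],[-0.002,-0.034,-0.005]],[[0.023,0.033,0.007],[-0.001,-0.033,-0.005]]]
```

Call:
{"api": "play_rows", "payload": {"moves": [[[0.022,0.032,0.014],[-0.001,-0.034,-0.005]],[[0.022,0.032,0.014],[-0.002,-0.033,-0.005]],[[0.022,0.032,0.012],[-0.001,-0.034,-0.005]],[[0.023,0.033,0.012],[-0.001,-0.034,-0.006]],[[0.023,0.032,0.012],[-0.001,-0.033,-0.005]]]}}

```text
clock: 6.7
ee_pos: [532.8, -77.8, 227.8]
orientation: [0.085, 0.013, 0.996, 0.001]
wrist_force: [1.3, 1.1, 0.3]
width: 85.0
grasp_force: 0.0
```

Call:
{"api": "play_rows", "payload": {"moves": [[[0.023,0.033,0.01],[-0.002,-0.034,-0.005]],[[0.023,0.032,0.01],[-0.001,-0.034,-0.005]],[[0.023,0.033,0.009],[-0.001,-0.033,-0.005]],[[0.024,0.033,0.009],[-0.002,-0.034,-0.005]],[[0.023,0.033,0.007],[-0.001,-0.033,-0.005]]]}}

```text
clock: 7.2
ee_pos: [433.8, 86.4, 158.3]
orientation: [0.168, 0.0, 0.986, 0.003]
wrist_force: [0.4, 0.1, 0.7]
width: 85.1
grasp_force: 0.0
```

```bash
cat >> kin.py <<'E'
def fk(q,L):
    # h,a,b,t, then (x,y) offsets at shoulder, elbow(up), elbow(down), wrist
    h,a,b,t,y1,x2,y2,x3,y3,x4,y4=L
    r=R.from_euler('z',-q[0]);p=np.array([0,0,h])
    r=r*R.from_euler('y',q[1]);p=p+r.apply([0,y1,0]);r=r*R.from_euler('z',-q[2]);p=p+r.apply([x2,y2,a])
    r=r*R.from_euler('y',q[3])*R.from_euler('z',-q[4]);p=p+r.apply([x3,y3,b])
    r=r*R.from_euler('y',q[5]);p=p+r.apply([x4,y4,0]);r=r*R.from_euler('z',-q[6]+np.pi/2);p=p+r.apply([0,0,t])
    return p,r
pri=np.array([350,400,400,280]+[0]*7)
def fit(D):
    f=lambda L:np.concatenate([np.concatenate([fk(q,L)[0]-P for q,P in D]),0.01*(L-pri)])
    k=least_squares(f,pri);return k.x,f(k.x)[:3*len(D)]
E
python3 - <<'E'
from kin import *
import json
p,r,s=cur();print(p,r.as_matrix().round(3)[:,2],s["joint_positions"])
d=[(q,P) for q,P,_ in D]+[(s["joint_positions"].tolist(),p.tolist())];json.dump(d,open("d.json","w"))
L,e=fit(d);print(L.round(1),e.round(1))
E
```

```text
[433.80293704  86.40625676 158.33776748] [ 0.33   0.005 -0.944] [-0.31263786  0.03149289 -0.09661581  2.35099591  0.29437883  0.46401598
  0.91687123]
[ 2.841e+02  5.335e+02  4.525e+02  3.503e+02 -2.920e+01  2.000e-01
 -1.880e+01  0.000e+00 -1.000e-01  1.000e-01 -1.000e-01] [-0.  0. -0. -0. -0.  0. -0.  0. -0.  0. -0. -0. -0.  0.  0.]
```

```bash
cat >> kin.py <<'E'
import json
LK=fit(json.load(open("d.json")))[0]
LO=np.array([-2.95,-.29,-1.47,.14,-1.03,.13,-2.86]);HI=np.array([2.95,1.99,1.44,2.54,4.17,1.85,2.86])
def ik(P,Q,q0,w=.01):
    f=lambda q:np.concatenate([(fk(q,LK)[0]-P)/100,(Q.inv()*fk(q,LK)[1]).as_rotvec(),w*(q-q0)])
    k=least_squares(f,np.clip(q0,LO+.03,HI-.03),bounds=(LO+.02,HI-.02));return k.x,abs(f(k.x)[:6]).max()
PEG=[np.array(x) for x in([658.9,162.7,40],[653,62.9,40],[647,-36.9,40],[641.1,-136.7,40])]
def pose(hold,t,yaw,flip):
    """flip=0: tool tilted t deg forward from down, closing left; flip=1: mouth-down pose, tool 90-t from down"""
    a=np.radians(yaw);t=np.radians(t);F=np.array([np.cos(a),np.sin(a),0]);Y=np.array([-F[1],F[0],0]);Z=np.array([0,0,1])
    Q=RT(F*np.cos(t)-Z*np.sin(t),-Y) if flip else RT(F*np.sin(t)-Z*np.cos(t),Y)
    return np.array(hold)+18.7*Q.as_matrix()[:,2],Q
E
python3 - <<'E'
from kin import *
q0=cur()[2]["joint_positions"]
for t in(10,20,30):
  ql,e=ik(*pose([432,84.6,28],t,0,0),q0);print(t,"grasp",ql.round(2),e.round(3))
  ql,e=ik(*pose([432,84.6,200],t,0,0),q0);print(t,"lift",ql.round(2),e.round(3))
  for k,yaw in((0,-3.4),(1,-3.4),(2,-3.4),(0,12),(2,-12)):
   for dz in(80,180):
    g=ql.copy();g[4]=np.pi+.2
    qf,e=ik(*pose(PEG[k]+[0,0,dz],t,yaw,1),g);print(t,k,yaw,dz,qf.round(2),e.round(3))
E
```

```text
10 grasp [-0.31  0.41 -0.04  2.35  0.33  0.24  0.9 ] 0.0
10 lift [-0.27  0.07 -0.09  2.2   0.1   0.71  1.15] 0.0
10 0 -3.4 80 [-0.64  0.87  0.02  2.34  2.46  1.44  1.52] 0.0
10 0 -3.4 180 [-0.65  0.6   0.03  2.38  2.43  1.26  1.66] 0.0
10 1 -3.4 80 [-0.44  0.89  0.06  2.44  2.7   1.54  1.45] 0.0
10 1 -3.4 180 [-0.46  0.59  0.09  2.48  2.69  1.3   1.56] 0.0
10 2 -3.4 80 [-0.18  0.9   0.1   2.47  2.98  1.61  1.46] 0.0
10 2 -3.4 180 [-0.21  0.59  0.14  2.51  3.    1.34  1.5 ] 0.0
10 0 12 80 [-0.43  0.88  0.02  2.4   2.94  1.53  1.53] 0.0
10 0 12 180 [-0.44  0.59  0.04  2.44  2.94  1.28  1.57] 0.0
10 2 -12 80 [-0.33  0.9   0.1   2.46  2.69  1.55  1.41] 0.0
10 2 -12 180 [-0.36  0.59  0.15  2.5   2.7   1.31  1.52] 0.0
20 grasp [ 0.03  0.44 -0.5   2.45  1.66  0.34 -0.44] 0.001
20 lift [-0.31 -0.01 -0.09  2.32  0.27  0.52  0.95] 0.0
20 0 -3.4 80 [-0.74  0.73  0.17  2.35  2.48  1.1   1.52] 0.0
20 0 -3.4 180 [-0.75  0.47  0.18  2.35  2.4   0.92  1.74] 0.0
20 1 -3.4 80 [-0.53  0.73  0.19  2.44  2.74  1.19  1.44] 0.0
20 1 -3.4 180 [-0.56  0.44  0.22  2.44  2.7   0.94  1.6 ] 0.0
20 2 -3.4 80 [-0.
[... 368 characters left out ...]
-1.44  2.52  1.87  1.27 -0.44] 0.02
30 lift [-0.29 -0.06 -0.18  2.44  0.68  0.35  0.5 ] 0.0
30 0 -3.4 80 [-0.95  0.66  0.48  2.32  2.6   0.71  1.41] 0.0
30 0 -3.4 180 [-1.35  0.59  1.02  2.31  2.87  0.41  1.16] 0.0
30 1 -3.4 80 [-0.66  0.62  0.39  2.41  2.84  0.83  1.37] 0.0
30 1 -3.4 180 [-0.76  0.35  0.5   2.38  2.75  0.57  1.58] 0.0
30 2 -3.4 80 [-0.36  0.6   0.34  2.44  3.12  0.9   1.35] 0.0
30 2 -3.4 180 [-0.41  0.32  0.39  2.41  3.1   0.6   1.45] 0.0
30 0 12 80 [-0.62  0.61  0.29  2.36  3.05  0.84  1.4 ] 0.0
30 0 12 180 [-0.67  0.35  0.34  2.34  3.02  0.57  1.5 ] 0.0
30 2 -12 80 [-0.55  0.63  0.44  2.43  2.87  0.84  1.33] 0.0
30 2 -12 180 [-0.67  0.35  0.57  2.4   2.78  0.57  1.54] 0.0
```

Run:
```python
from kin import *
plan([(*pose([432,84.6,70],8,0,0),5),(*pose([432,84.6,28],8,0,0),5)])
q0=cur()[2]["joint_positions"]
q1,e=ik(*pose([432,84.6,28],8,0,0),q0);print(q1.round(2),e)
```

```text
[[[0.007,-0,0.02],[0.001,0.039,-0]],[[0.006,-0.001,0.021],[0.001,0.04,-0.001]],[[0.005,-0,0.02],[0.001,0.039,0]],[[0.005,-0.001,0.021],[0.001,0.04,-0]],[[0.003,-0,0.021],[0.001,0.039,-0]]]
[[[0.001,-0,0.008],[-0,-0,-0]],[[0.001,-0,0.009],[-0,-0,-0]],[[0.002,-0,0.008],[-0,-0,-0]],[[0.001,-0,0.009],[-0,-0,-0]],[[0.001,-0,0.008],[-0,-0,-0]]]
[-0.26  0.42 -0.09  2.32  0.3   0.29  0.94] 2.2792098928325192e-05
```

Call:
{"api": "play_rows", "payload": {"moves": [[[0.007,0,0.02],[0.001,0.039,0]],[[0.006,-0.001,0.021],[0.001,0.04,-0.001]],[[0.005,0,0.02],[0.001,0.039,0]],[[0.005,-0.001,0.021],[0.001,0.04,0]],[[0.003,0,0.021],[0.001,0.039,0]]]}}

```text
clock: 7.7
ee_pos: [436.0, 83.4, 51.5]
orientation: [0.068, 0.0, 0.998, -0.001]
wrist_force: [0.5, 0.6, 1.3]
width: 85.3
grasp_force: 0.0
```

Call:
{"api": "play_rows", "payload": {"moves": [[[0.001,0,0.008],[0,0,0]],[[0.001,0,0.009],[0,0,0]],[[0.002,0,0.008],[0,0,0]],[[0.001,0,0.009],[0,0,0]],[[0.001,0,0.008],[0,0,0]]]}}

```text
clock: 8.2
ee_pos: [435.8, 83.4, 9.6]
orientation: [0.069, 0.0, 0.998, -0.001]
wrist_force: [0.0, -0.4, 0.2]
width: 84.9
grasp_force: 0.0
```

Call:
{"api": "play_rows", "payload": {"moves": [[[0,0,0],[0,0,0]],[[0,0,0],[0,0,0]],[[0,0,0],[0,0,0]],[[0,0,0],[0,0,0]],[[0,0,0],[0,0,0]]], "grip": 0.03}}

```text
clock: 8.7
ee_pos: [436.0, 83.4, 10.2]
orientation: [0.069, 0.001, 0.998, -0.001]
wrist_force: [-2.2, -0.6, 5.8]
width: 49.3
grasp_force: 62.3
```

```bash
cat >> kin.py <<'E'
def legs(cfgs,n):
    """joint-space interpolation through configs -> cartesian waypoints, printing path extremes of hold and cup mouth"""
    w=[];q0=cfgs[0]
    for q in cfgs[1:]:
        for i in range(n):
            P,Q=fk(q0+(q-q0)*(i+1)/n,LK);w.append((P,Q,1))
        q0=q
    return w
E
python3 - <<'E'
from kin import *
p,r,s=cur();q=s["joint_positions"];print(p,r.as_matrix()[:,2].round(3),q.round(2))
ql,e=ik(*pose([432,90,250],8,0,0),q);print(ql.round(2),e)
g=ql.copy();g[4]=2.8
qf,e=ik(*pose(PEG[0]+[0,0,185],8,-3.4,1),g);print(qf.round(2),e)
for i in np.linspace(0,1,9):
    P,Q=fk(ql+(qf-ql)*i,LK);M=Q.as_matrix();H=P-18.7*M[:,2];print(H.round(),"mouth",(H-80*M[:,0]).round(),"z",M[:,2].round(2))
E
```

```text
[435.9554901   83.35432949  10.23627751] [ 0.138 -0.001 -0.99 ] [-0.29  0.41 -0.06  2.32  0.24  0.29  1.  ]
[-0.28  0.02 -0.07  2.11  0.06  0.88  1.18] 7.538569211899854e-05
[-0.63  0.62  0.    2.38  2.43  1.32  1.67] 0.00010791950265885992
[432.  90. 250.] mouth [511.  90. 261.] z [ 0.14 -0.   -0.99]
[429.  21. 217.] mouth [505.  43. 220.] z [ 0.1  -0.26 -0.96]
[443. -39. 208.] mouth [511.   1. 196.] z [ 0.14 -0.49 -0.86]
[476. -80. 216.] mouth [530. -29. 187.] z [ 0.24 -0.66 -0.71]
[524. -93. 232.] mouth [560. -39. 186.] z [ 0.41 -0.74 -0.54]
[577. -72. 248.] mouth [595. -24. 187.] z [ 0.6  -0.71 -0.38]
[625. -18. 255.] mouth [628.  17. 183.] z [ 0.78 -0.57 -0.25]
[656.  63. 248.] mouth [649.  82. 170.] z [ 0.92 -0.35 -0.17]
[659. 163. 225.] mouth [648. 163. 146.] z [ 0.99 -0.06 -0.14]
```

Run:
```python
from kin import *
p,r,s=cur();q=s["joint_positions"]
T=pose([432,90,250],8,0,0)
ql,e=ik(*T,q);g=ql.copy();g[4]=2.8
qf,e=ik(*pose(PEG[0]+[0,0,185],8,-3.4,1),g)
plan([(*T,10)]+legs([ql,qf],25))
```

```text
[[[-0.003,0.001,-0.022],[-0,-0,-0]],[[-0.003,0,-0.022],[-0,-0,-0]],[[-0.003,0.001,-0.022],[-0,-0,-0]],[[-0.003,0.001,-0.022],[-0,-0.001,-0]],[[-0.003,0,-0.022],[-0.001,0,-0.001]]]
[[[-0.003,0.001,-0.022],[0,0,0]],[[-0.002,0.001,-0.022],[0,0,0]],[[-0.003,0,-0.021],[0,-0,0]],[[-0.003,0.001,-0.022],[-0,-0,0]],[[-0.003,0.001,-0.022],[-0,-0,-0]]]
[[[0.005,-0.024,0.012],[0.083,0.021,-0.093]],[[0.005,-0.023,0.012],[0.081,0.022,-0.094]],[[0.004,-0.021,0.012],[0.081,0.022,-0.095]],[[0.004,-0.02,0.011],[0.08,0.022,-0.096]],[[0.003,-0.019,0.01],[0.079,0.022,-0.097]]]
[[[0.002,-0.019,0.009],[0.079,0.02,-0.098]],[[0.002,-0.018,0.008],[0.078,0.02,-0.099]],[[-0,-0.017,0.007],[0.078,0.018,-0.099]],[[-0.001,-0.017,0.006],[0.077,0.017,-0.099]],[[-0.003,-0.017,0.006],[0.078,0.016,-0.099]]]
[[[-0.003,-0.017,0.004],[0.078,0.015,-0.099]],[[-0.005,-0.017,0.003],[0.079,0.013,-0.098]],[[-0.005,-0.018,0.002],[0.08,0.011,-0.098]],[[-0.007,-0.019,0.001],[0.08,0.01,-0.096]],[[-0.008,-0.019,0],[0.082,0.008,-0.095]]]
[[[-0.009,-0.021,-0],[0.082,0.006,-0.094]],[[-0.01,-0.021,-0.002],[0.084,0.006,-0.092]],[[-0.01,-0.023,-0.002],[0.086,0.004,-0.091]],[[-0.011,-0.024,-0.004],[0.087,0.003,-0.087]],[[-0.012,-0.026,-0.004],[0.088,0.002,-0.086]]]
[[[-0.012,-0.027,-0.004],[0.091,0.001,-0.082]],[[-0.012,-0.029,-0.005],[0.092,0.001,-0.08]],[[-0.012,-0.03,-0.006],[0.093,0,-0.077]],[[-0.012,-0.032,-0.006],[0.096,0,-0.073]],[[-0.011,-0.033,-0.006],[0.097,0,-0.069]]]
```

Rotations are at most 0.125 rad per row, so the lift and most of the swing can go now, with a check before the end.

Call:
{"api": "play_rows", "payload": {"moves": [[[-0.003,0.001,-0.022],[0,0,0]],[[-0.003,0,-0.022],[0,0,0]],[[-0.003,0.001,-0.022],[0,0,0]],[[-0.003,0.001,-0.022],[0,-0.001,0]],[[-0.003,0,-0.022],[0,0,0]]]}}

```text
clock: 9.2
ee_pos: [435.3, 86.3, 121.8]
orientation: [0.069, 0.001, 0.998, -0.001]
wrist_force: [0.0, 0.4, -1.7]
width: 49.5
grasp_force: 62.4
```

Call:
{"api": "play_rows", "payload": {"moves": [[[-0.003,0.001,-0.022],[0,0,0]],[[-0.002,0.001,-0.022],[0,0,0]],[[-0.003,0,-0.021],[0,0,0]],[[-0.003,0.001,-0.022],[0,0,0]],[[-0.003,0.001,-0.022],[0,0,0]]]}}

```text
clock: 9.7
ee_pos: [434.0, 90.3, 231.6]
orientation: [0.069, 0.001, 0.998, -0.001]
wrist_force: [0.2, -0.3, -2.1]
width: 49.5
grasp_force: 62.4
```

Call:
{"api": "play_rows", "payload": {"moves": [[[0.005,-0.024,0.012],[0.083,0.021,-0.093]],[[0.005,-0.023,0.012],[0.081,0.022,-0.094]],[[0.004,-0.021,0.012],[0.081,0.022,-0.095]],[[0.004,-0.02,0.011],[0.08,0.022,-0.096]],[[0.003,-0.019,0.01],[0.079,0.022,-0.097]]]}}

```text
clock: 10.2
ee_pos: [436.8, -25.4, 191.4]
orientation: [0.011, -0.22, 0.951, -0.216]
wrist_force: [-0.4, 0.5, -1.5]
width: 49.6
grasp_force: 62.2
```

Call:
{"api": "play_rows", "payload": {"moves": [[[0.002,-0.019,0.009],[0.079,0.02,-0.098]],[[0.002,-0.018,0.008],[0.078,0.02,-0.099]],[[0,-0.017,0.007],[0.078,0.018,-0.099]],[[-0.001,-0.017,0.006],[0.077,0.017,-0.099]],[[-0.003,-0.017,0.006],[0.078,0.016,-0.099]]]}}

```text
clock: 10.7
ee_pos: [490.6, -98.8, 205.8]
orientation: [-0.043, -0.429, 0.809, -0.4]
wrist_force: [0.3, 0.1, -1.3]
width: 49.1
grasp_force: 62.3
```

Run:
```python
from kin import *
p,r,s=cur();q=s["joint_positions"];M=r.as_matrix();print((p-18.7*M[:,2]).round(1),M[:,2].round(2),q.round(2),s["width"])
qf,e=ik(*pose(PEG[0]+[0,0,185],8,-3.4,1),np.r_[q[:4],2.43,q[5:]]);print(qf.round(2),e)
```

```text
[485.5 -86.1 218.5] [ 0.27 -0.68 -0.68] [-0.33  0.27 -0.15  2.21  1.03  1.09  1.36] 49.130274229272985
[-0.56  0.62 -0.09  2.37  2.43  1.35  1.71] 5.940868679609372e-05
```

Tracking matches the joint-space plan, so I continue the swing.

Call:
{"api": "play_rows", "payload": {"moves": [[[-0.003,-0.017,0.004],[0.078,0.015,-0.099]],[[-0.005,-0.017,0.003],[0.079,0.013,-0.098]],[[-0.005,-0.018,0.002],[0.08,0.011,-0.098]],[[-0.007,-0.019,0.001],[0.08,0.01,-0.096]],[[-0.008,-0.019,0],[0.082,0.008,-0.095]]]}}

```text
clock: 11.2
ee_pos: [576.8, -92.3, 237.6]
orientation: [0.075, 0.599, -0.587, 0.539]
wrist_force: [0.2, 0.2, -0.3]
width: 49.5
grasp_force: 62.3
```

Call:
{"api": "play_rows", "payload": {"moves": [[[-0.009,-0.021,0],[0.082,0.006,-0.094]],[[-0.01,-0.021,-0.002],[0.084,0.006,-0.092]],[[-0.01,-0.023,-0.002],[0.086,0.004,-0.091]],[[-0.011,-0.024,-0.004],[0.087,0.003,-0.087]],[[-0.012,-0.026,-0.004],[0.088,0.002,-0.086]]]}}

```text
clock: 11.7
ee_pos: [655.7, 3.3, 249.1]
orientation: [0.07, 0.712, -0.312, 0.625]
wrist_force: [-0.3, -0.2, -0.3]
width: 49.6
grasp_force: 62.3
```

Call:
{"api": "play_rows", "payload": {"moves": [[[-0.012,-0.027,-0.004],[0.091,0.001,-0.082]],[[-0.012,-0.029,-0.005],[0.092,0.001,-0.08]],[[-0.012,-0.03,-0.006],[0.093,0,-0.077]],[[-0.012,-0.032,-0.006],[0.096,0,-0.073]],[[-0.011,-0.033,-0.006],[0.097,0,-0.069]]]}}

```text
clock: 12.2
ee_pos: [677.8, 162.3, 221.4]
orientation: [0.02, 0.755, -0.02, 0.655]
wrist_force: [0.9, 0.2, -0.5]
width: 49.6
grasp_force: 62.3
```

Run:
```python
from kin import *
p,r,s=cur();q=s["joint_positions"];M=r.as_matrix();print((p-18.7*M[:,2]).round(1),M.round(3).tolist(),q.round(2),s["width"])
# measure cup in both views: blue points around
for n in("top","scene"):
    im,P,d=cloud(n);hsv=cv2.cvtColor(im,cv2.COLOR_RGB2HSV)
    m=(d>0)&(P[...,2]>125)&(P[...,2]<262)&(abs(P[...,0]-659)<60)&(abs(P[...,1]-163)<60)&(hsv[...,0]>95)&(hsv[...,0]<120)&(hsv[...,1]>90)
    X=P[m];print(n,m.sum(),X.min(0).round(),X.max(0).round(),rect(X[X[:,2]>np.percentile(X[:,2],97)-8]))
    cv2.imwrite(f"pics/lift_{n}.png",im[:,:,::-1])
```

```text
[659.3 163.4 224. ] [[0.141, -0.056, 0.988], [-0.005, -0.998, -0.056], [0.99, 0.003, -0.141]] [-0.56  0.62 -0.09  2.37  2.44  1.35  1.71] 49.56608948003845
top 427 [620. 138. 168.] [689. 185. 262.] (array([662.8, 161.1]), array([49.8, 44.3]), -3.96)
scene 755 [623. 129. 159.] [691. 215. 260.] (array([664.7, 166.1]), array([51.9, 49.4]), 88.07)
```

View pics/lift_scene.png

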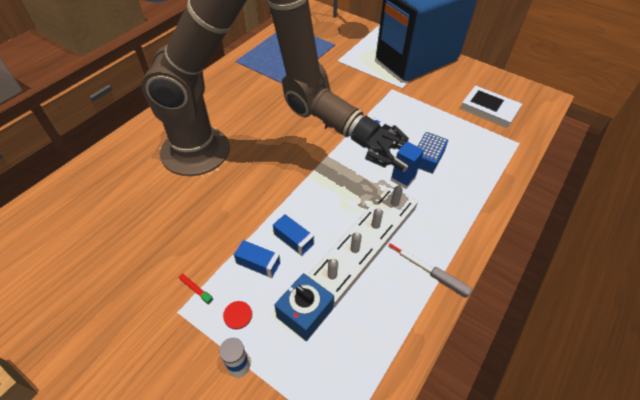

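The cup hangs mouth down over peg 0 at scene pixel (405,163). The other two cups and the rest of the table are undisturbed.

Run:
```python
from kin import *
h=PEG[0]-[4,0,0]
plan([(*pose(h+[0,0,182],8,-3.4,1),2),(*pose(h+[0,0,105],8,-3.4,1),8),(*pose(h+[0,0,81],8,-3.4,1),5)])
```

```text
[[[-0.001,0.001,-0.002],[-0.002,0.002,0.002]],[[-0,0.001,-0.002],[-0.002,0.002,0.001]],[[-0.01,0,0.001],[-0,0,0]],[[-0.009,0,0.002],[-0,0,0]],[[-0.01,0,0.001],[-0,0,0]]]
[[[-0.009,0,0.002],[-0,0,0]],[[-0.01,0,0.001],[-0,0,0]],[[-0.009,0,0.001],[-0,0,0]],[[-0.01,0,0.002],[-0,0,0]],[[-0.01,0,0.001],[-0,0,0]]]
[[[-0.005,0,0.001],[-0,0,0]],[[-0.004,0,0],[-0,0,0]],[[-0.005,0,0.001],[-0,0,0]],[[-0.005,0,0.001],[-0,0,0]],[[-0.004,0,0.001],[-0,0,0]]]
```

Call:
{"api": "play_rows", "payload": {"moves": [[[-0.001,0.001,-0.002],[-0.002,0.002,0.002]],[[0,0.001,-0.002],[-0.002,0.002,0.001]],[[-0.01,0,0.001],[0,0,0]],[[-0.009,0,0.002],[0,0,0]],[[-0.01,0,0.001],[0,0,0]]]}}

```text
clock: 12.8
ee_pos: [673.9, 158.9, 191.6]
orientation: [0.021, 0.753, -0.025, 0.657]
wrist_force: [-0.0, -1.2, -0.3]
width: 49.3
grasp_force: 62.4
```

Call:
{"api": "play_rows", "payload": {"moves": [[[-0.009,0,0.002],[0,0,0]],[[-0.01,0,0.001],[0,0,0]],[[-0.009,0,0.001],[0,0,0]],[[-0.01,0,0.002],[0,0,0]],[[-0.01,0,0.001],[0,0,0]]]}}

```text
clock: 13.3
ee_pos: [674.1, 159.2, 143.0]
orientation: [0.021, 0.753, -0.025, 0.657]
wrist_force: [-0.0, 0.6, -1.4]
width: 49.3
grasp_force: 62.4
```

Call:
{"api": "play_rows", "payload": {"moves": [[[-0.005,0,0.001],[0,0,0]],[[-0.004,0,0],[0,0,0]],[[-0.005,0,0.001],[0,0,0]],[[-0.005,0,0.001],[0,0,0]],[[-0.004,0,0.001],[0,0,0]]]}}

```text
clock: 13.8
ee_pos: [675.0, 159.2, 120.4]
orientation: [0.021, 0.753, -0.025, 0.657]
wrist_force: [0.1, -0.4, -0.7]
width: 49.5
grasp_force: 62.4
```

```bash
cat >> kin.py <<'E'
def cupat(k):
    for n in("top","scene"):
        im,P,d=cloud(n);hsv=cv2.cvtColor(im,cv2.COLOR_RGB2HSV);g=PEG[k]
        m=(d>0)&(P[...,2]>130)&(P[...,2]<262)&(abs(P[...,0]-g[0])<50)&(abs(P[...,1]-g[1])<50)&(hsv[...,0]>95)&(hsv[...,0]<120)&(hsv[...,1]>90)
        X=P[m]
        if len(X)<20: print(n,"none");continue
        zt=np.percentile(X[:,2],90);T=X[X[:,2]>zt-6];print(n,"top z",zt.round(1),rect(T),"peg",g[:2])
def st():
    p,r,s=cur();M=r.as_matrix();print("hold",(p-18.7*M[:,2]).round(1),"z",M[:,2].round(3),"q",s["joint_positions"].round(2),"w",round(s["width"],1),"F",s["wrist_force"].round(1),"t",s["clock"]);return p,r,s
E
python3 - <<'E'
from kin import *
st();cupat(0)
E
```

```text
hold [656.5 160.4 122.9] z [ 0.989 -0.064 -0.136] q [-0.56  0.89 -0.09  2.34  2.46  1.55  1.57] w 49.5 F [ 0.1 -0.4 -0.7] t 13.8
top top z 159.5 (array([658.9, 160.3]), array([48.4, 47.6]), -5.32) peg [658.9 162.7]
scene top z 156.8 (array([662. , 158.1]), array([50.8, 49.9]), 84.98) peg [658.9 162.7]
```

Call:
{"api": "play_rows", "payload": {"moves": [[[-0.002,0,0],[0,0,0]],[[-0.001,0,0],[0,0,0]],[[-0.001,0,0],[0,0,0]],[[-0.001,0,0.001],[0,0,0]],[[0,0,0],[0,0,0]]]}}

```text
clock: 14.4
ee_pos: [675.3, 159.2, 115.4]
orientation: [0.021, 0.753, -0.025, 0.657]
wrist_force: [1.0, -0.4, -0.4]
width: 49.4
grasp_force: 62.4
```

Run:
```python
from kin import *
st();cupat(0)
```

```text
hold [656.8 160.4 118. ] z [ 0.989 -0.064 -0.136] q [-0.56  0.9  -0.09  2.34  2.46  1.55  1.56] w 49.4 F [ 1.  -0.4 -0.4] t 14.4
top top z 154.4 (array([659.4, 160.1]), array([47.6, 46.6]), -0.29) peg [658.9 162.7]
scene top z 152.6 (array([662.6, 157.2]), array([54.4, 49.4]), 85.95) peg [658.9 162.7]
```

Call:
{"api": "play_rows", "payload": {"moves": [[[-0.001,0,0],[0,0,0]],[[-0.001,0,0],[0,0,0]],[[0,0,0],[0,0,0]],[[0,0,0],[0,0,0]],[[0,0,0],[0,0,0]]]}}

```text
clock: 15.0
ee_pos: [675.1, 159.2, 113.9]
orientation: [0.021, 0.753, -0.025, 0.657]
wrist_force: [-0.1, 0.5, 3.2]
width: 49.8
grasp_force: 62.6
```

Call:
{"api": "play_rows", "payload": {"moves": [[[0,0,0],[0,0,0]],[[0,0,0],[0,0,0]],[[0,0,0],[0,0,0]],[[0,0,0],[0,0,0]],[[0,0,0],[0,0,0]]], "grip": 0.085}}

```text
clock: 15.5
ee_pos: [674.9, 159.2, 113.3]
orientation: [0.021, 0.753, -0.025, 0.657]
wrist_force: [0.9, -0.3, -0.2]
width: 85.3
grasp_force: 0.0
```

Call:
{"api": "play_rows", "payload": {"moves": [[[0,0,-0.02],[0,0,0]],[[0,0,-0.03],[0,0,0]],[[0,0,-0.03],[0,0,0]],[[0.02,0,-0.03],[0,0,0]],[[0.03,0,0],[0,0,0]]]}}

```text
clock: 16.0
ee_pos: [570.7, 169.2, 176.3]
orientation: [0.019, 0.755, -0.022, 0.655]
wrist_force: [-0.1, 0.6, -0.4]
width: 85.0
grasp_force: 0.0
```

Run:
```python
from kin import *
st();cupat(0);report(*cloud("top"))
```

```text
hold [552.2 170.3 178.9] z [ 0.988 -0.058 -0.14 ] q [-0.6   0.77 -0.3   2.54  2.25  1.68  1.59] w 85.0 F [-0.1  0.6 -0.4] t 16.0
top top z 152.4 (array([660.2, 159.5]), array([47.2, 47.1]), 86.39) peg [658.9 162.7]
scene top z 150.9 (array([662.3, 159. ]), array([51.7, 50.6]), 84.3) peg [658.9 162.7]
z40-60 top(cups) 333 [648.2 392.3] [80.3 62. ] 5.73 z 53.7 mean [645.2 387.1  52.9] hsv [109. 110. 140.]
z40-60 top(cups) 26 [636.7 168.4] [50.6  8.2] -81.83 z 48.2 mean [636.5 170.   48.8] hsv [41.5 19.5 71.5]
z40-60 top(cups) 29 [ 584.1 -260.2] [67.5  2.5] 87.16 z 49.3 mean [ 583.9 -261.4   49.8] hsv [106. 170.  42.]
z40-60 top(cups) 600 [478.8 -88.2] [110.2  50.5] -5.78 z 49.3 mean [478.3 -87.9  49.4] hsv [107. 141. 166.]
z40-60 top(cups) 621 [ 447.4 -204.2] [110.6  51.2] 11.21 z 49.1 mean [ 447.  -204.4   49.1] hsv [107. 144. 165.]
deck 3363 [648.1 -10.4] [450.4 102.3] 86.59 z 39.4 mean [644.1  -6.9  39.3] hsv [107.  12. 179.]
box 837 [ 634.2 -244.3] [109.6 100.8] 86.91 z 79.7 mean [ 631.6 -244.1   79.9] hsv [106. 137. 132.]
knob 76 [648.8 149.7] [70.  34.8] -49.72 z 117.9 mean [645.
[... 401 characters left out ...]
sv [ 34.  11. 125.]
knob 42 [ 586.1 -415.8] [32.4  7.9] -3.2 z 118.5 mean [ 586.1 -416.   116.7] hsv [ 12.  25. 107.]
pegs 43 [648.5 150. ] [69.3 34.7] -49.96 z 114.9 mean [647.1 152.6 115.8] hsv [108. 191.  48.]
pegs 41 [650.9  64.7] [21.1 18.8] -45.72 z 110.4 mean [651.3  63.7 111. ] hsv [ 30.  11. 125.]
pegs 73 [ 634.4 -244.4] [45.6 14.9] -5.54 z 120.8 mean [ 633.7 -243.8  120.4] hsv [103.  11.  50.]
pegs 36 [647.1 -36.1] [19.1 19.1] -47.37 z 109.9 mean [645.9 -35.4 110.9] hsv [ 35.5   9.  135. ]
pegs 34 [ 640.3 -135.1] [19.5 15.7] 77.8 z 112.2 mean [ 639.3 -134.2  111.8] hsv [ 34.  11. 126.]
pegs 34 [ 586.1 -415.8] [32.4  7.9] -3.2 z 118.7 mean [ 585.9 -416.2  118.6] hsv [ 12.  24. 109.]
```

Cup 0 is seated, with its top at about 151 mm and centred within 4 mm. Next is the middle cup, bound for peg 1.

```bash
cat >> kin.py <<'E'
def go(T,q5,n,show=True):
    """joint-interpolated swing from the present configuration to pose T, with joint 5 near q5"""
    p,r,s=cur();q=s["joint_positions"];g=q.copy();g[4]=q5;g[3]=min(g[3],2.3);g[5]=.7 if q5<1 else 1.3
    qt,e=ik(*T,g);print("from",q.round(2),"to",qt.round(2),round(e,4))
    for i in np.linspace(0,1,7):
        P,Q=fk(q+(qt-q)*i,LK);M=Q.as_matrix();H=P-18.7*M[:,2];print(H.round(),"mouth",(H-80*M[:,0]).round())
    return legs([q,qt],n)
E
python3 - <<'E'
from kin import *
T=pose([455,-85.5,150],8,-5.9,0)
w=go(T,.3,25)
plan(w+[(*T,1),(*pose([455,-85.5,70],8,-5.9,0),4)])
E
```

```text
from [-0.59  0.76 -0.3   2.54  2.25  1.68  1.59] to [-0.01  0.19  0.1   2.2  -0.03  0.62  1.58] 0.0001
[555. 167. 182.] mouth [544. 168. 103.]
[549. -10. 186.] mouth [537.   1. 107.]
[ 474. -135.  173.] mouth [ 471. -107.   99.]
[ 385. -180.  143.] mouth [ 404. -136.   79.]
[ 338. -154.  112.] mouth [ 388. -110.   67.]
[ 366. -104.  106.] mouth [440. -78.  89.]
[455. -85. 150.] mouth [534. -94. 161.]
[[[0.003,0.046,0.009],[-0.125,-0.012,0.015]],[[0.002,0.045,0.009],[-0.124,-0.013,0.022]],[[0.002,0.044,0.009],[-0.123,-0.016,0.03]],[[0.002,0.042,0.01],[-0.122,-0.018,0.038]],[[0.001,0.04,0.009],[-0.12,-0.021,0.044]]]
[[[0.002,0.038,0.008],[-0.118,-0.023,0.051]],[[0,0.037,0.009],[-0.116,-0.025,0.058]],[[0.001,0.033,0.008],[-0.112,-0.029,0.064]],[[-0.001,0.032,0.007],[-0.11,-0.031,0.07]],[[-0.001,0.029,0.007],[-0.106,-0.034,0.075]]]
[[[-0.001,0.027,0.005],[-0.102,-0.037,0.081]],[[-0.003,0.024,0.005],[-0.098,-0.039,0.085]],[[-0.004,0.021,0.003],[-0.095,-0.043,0.09]],[[-0.004,0.019,0.002],[-0.09,-0.046,0.094]],[[-0.006,0.016,0.001],[-0.087,-0.049,0.097]]]
[[[-0.008,0.014,-0.001],[-0.082,-0.052,0.1]],[[-0.009,0.012,-0.003],[-0.077,-0.056,0.104]],[[-0.011,0.009,-0.004],[-0.074,-0.058,0.105]],[[-0.012,0.007,-0.005],[-0.069,-0.062,0.108]],[[-0.015,0.005,-0.008],[-0.066,-0.065,0.11]]]
[[[-0.017,0.003,-0.008],[-0.061,-0.067,0.111]],[[-0.02,0.002,-0.011],[-0.058,-0.071,0.111]],[[-0.022,0.001,-0.011],[-0.055,-0.073,0.113]],[[-0.024,-0.001,-0.013],[-0.051,-0.076,0.113]],[[-0.027,-0.001,-0.015],[-0.048,-0.078,0.113]]]
[[[0,-0,0],[-0,-0,0]],[[0.003,-0,0.02],[-0,-0,0]],[[0.003,-0,0.02],[-0,-0,0]],[[0.002,-0,0.02],[-0,-0,0]],[[0.003,-0,0.02],[-0,-0,0]]]
```

Run:
```python
from kin import *
T=pose([465,-85.5,260],8,-5.9,0)
w=go(T,.1,25)
plan(w+[(*pose([455,-85.5,70],8,-5.9,0),10)])
```

```text
from [-0.59  0.76 -0.3   2.54  2.25  1.68  1.59] to [-0.08  0.05  0.17  2.05 -0.01  0.9   1.56] 0.0
[555. 167. 182.] mouth [544. 168. 103.]
[562.  -2. 217.] mouth [557.   9. 138.]
[ 502. -129.  229.] mouth [ 510. -104.  153.]
[ 422. -184.  215.] mouth [ 452. -148.  150.]
[ 375. -170.  194.] mouth [ 431. -134.  149.]
[ 392. -121.  199.] mouth [ 468. -101.  181.]
[465. -85. 260.] mouth [544. -94. 271.]
[[[0.011,0.043,0.011],[-0.123,0.009,0.022]],[[0.011,0.042,0.011],[-0.123,0.006,0.029]],[[0.011,0.041,0.011],[-0.123,0.004,0.035]],[[0.01,0.039,0.01],[-0.121,0.001,0.042]],[[0.009,0.037,0.011],[-0.119,-0.002,0.048]]]
[[[0.009,0.036,0.01],[-0.118,-0.005,0.055]],[[0.008,0.033,0.01],[-0.116,-0.009,0.06]],[[0.008,0.031,0.009],[-0.114,-0.012,0.065]],[[0.007,0.029,0.009],[-0.111,-0.015,0.07]],[[0.006,0.027,0.007],[-0.109,-0.019,0.075]]]
[[[0.005,0.024,0.006],[-0.106,-0.023,0.079]],[[0.003,0.022,0.005],[-0.103,-0.027,0.083]],[[0.003,0.019,0.004],[-0.1,-0.031,0.086]],[[0.001,0.018,0.002],[-0.097,-0.035,0.09]],[[-0.001,0.015,0],[-0.094,-0.039,0.092]]]
[[[-0.003,0.013,-0.002],[-0.091,-0.043,0.094]],[[-0.004,0.011,-0.003],[-0.088,-0.047,0.096]],[[-0.006,0.01,-0.006],[-0.086,-0.051,0.098]],[[-0.008,0.008,-0.008],[-0.082,-0.056,0.098]],[[-0.011,0.007,-0.01],[-0.08,-0.059,0.099]]]
[[[-0.013,0.005,-0.012],[-0.078,-0.063,0.1]],[[-0.015,0.005,-0.014],[-0.076,-0.066,0.099]],[[-0.018,0.005,-0.016],[-0.074,-0.07,0.099]],[[-0.021,0.005,-0.018],[-0.072,-0.074,0.098]],[[-0.023,0.004,-0.02],[-0.071,-0.076,0.097]]]
[[[0.004,-0,0.019],[0,0,0]],[[0.003,-0,0.018],[0,0,0]],[[0.004,-0,0.019],[0,0,0]],[[0.003,-0,0.019],[0,0,0]],[[0.004,-0,0.018],[0,0,0]]]
[[[0.004,-0,0.019],[0,0,0]],[[0.003,-0,0.019],[0,0,0]],[[0.004,-0,0.018],[0,0,0]],[[0.003,-0.001,0.019],[0,0,0]],[[0.004,0,0.019],[0,0,0]]]
```

Call:
{"api": "play_rows", "payload": {"moves": [[[0.011,0.043,0.011],[-0.123,0.009,0.022]],[[0.011,0.042,0.011],[-0.123,0.006,0.029]],[[0.011,0.041,0.011],[-0.123,0.004,0.035]],[[0.01,0.039,0.01],[-0.121,0.001,0.042]],[[0.009,0.037,0.011],[-0.119,-0.002,0.048]]]}}

```text
clock: 16.65
ee_pos: [568.4, -44.9, 216.9]
orientation: [0.189, 0.698, -0.288, 0.627]
wrist_force: [-0.8, -0.1, -0.6]
width: 85.1
grasp_force: 0.0
```

Call:
{"api": "play_rows", "payload": {"moves": [[[0.009,0.036,0.01],[-0.118,-0.005,0.055]],[[0.008,0.033,0.01],[-0.116,-0.009,0.06]],[[0.008,0.031,0.009],[-0.114,-0.012,0.065]],[[0.007,0.029,0.009],[-0.111,-0.015,0.07]],[[0.006,0.027,0.007],[-0.109,-0.019,0.075]]]}}

```text
clock: 17.15
ee_pos: [473.6, -178.3, 218.6]
orientation: [0.264, 0.578, -0.566, 0.526]
wrist_force: [-0.3, -0.4, 1.1]
width: 85.0
grasp_force: 0.0
```

Call:
{"api": "play_rows", "payload": {"moves": [[[0.005,0.024,0.006],[-0.106,-0.023,0.079]],[[0.003,0.022,0.005],[-0.103,-0.027,0.083]],[[0.003,0.019,0.004],[-0.1,-0.031,0.086]],[[0.001,0.018,0.002],[-0.097,-0.035,0.09]],[[-0.001,0.015,0],[-0.094,-0.039,0.092]]]}}

```text
clock: 17.65
ee_pos: [384.4, -197.2, 188.3]
orientation: [-0.236, -0.398, 0.804, -0.372]
wrist_force: [0.4, -0.6, 0.8]
width: 85.1
grasp_force: 0.0
```

Call:
{"api": "play_rows", "payload": {"moves": [[[-0.003,0.013,-0.002],[-0.091,-0.043,0.094]],[[-0.004,0.011,-0.003],[-0.088,-0.047,0.096]],[[-0.006,0.01,-0.006],[-0.086,-0.051,0.098]],[[-0.008,0.008,-0.008],[-0.082,-0.056,0.098]],[[-0.011,0.007,-0.01],[-0.08,-0.059,0.099]]]}}

```text
clock: 18.15
ee_pos: [380.2, -138.3, 176.0]
orientation: [-0.116, -0.179, 0.958, -0.19]
wrist_force: [-0.7, 0.3, -1.1]
width: 85.0
grasp_force: 0.0
```

Call:
{"api": "play_rows", "payload": {"moves": [[[-0.013,0.005,-0.012],[-0.078,-0.063,0.1]],[[-0.015,0.005,-0.014],[-0.076,-0.066,0.099]],[[-0.018,0.005,-0.016],[-0.074,-0.07,0.099]],[[-0.021,0.005,-0.018],[-0.072,-0.074,0.098]],[[-0.023,0.004,-0.02],[-0.071,-0.076,0.097]]]}}

```text
clock: 18.65
ee_pos: [467.6, -86.1, 240.0]
orientation: [0.069, 0.054, 0.996, -0.003]
wrist_force: [0.1, 1.6, -0.7]
width: 85.1
grasp_force: 0.0
```

```bash
cat >> kin.py <<'E'
def cups():
    for n in("top","scene"):
        im,P,d=cloud(n);hsv=cv2.cvtColor(im,cv2.COLOR_RGB2HSV)
        m=(d>0)&(P[...,2]>43)&(P[...,2]<56)&(P[...,0]>330)&(P[...,0]<570)&(abs(P[...,1])<330)&(hsv[...,0]>95)&(hsv[...,0]<120)
        for c in comps(m,40): print(n,c.sum(),*rect(P[c]))
E
python3 - <<'E'
from kin import *
st();cups()
plan([(*pose([455,-85.5,150],8,-5.9,0),5)])
E
```

```text
hold [465.1 -85.9 258.6] z [ 0.137 -0.014 -0.991] q [ 0.24  0.07 -0.17  2.03  0.02  0.9   1.52] w 85.1 F [ 0.1  1.6 -0.7] t 18.65
top 350 [ 446.7 -219.4] [115.7  44.1] -5.13
scene 648 [478.7 -89.6] [111.4  52.4] -5.99
scene 738 [ 447.3 -206.3] [110.7  52.7] 11.34
[[[0.005,0,0.022],[-0,0.001,-0.001]],[[0.006,0,0.021],[-0.001,0,-0.002]],[[0.005,0.001,0.022],[0,0.001,-0.001]],[[0.006,-0,0.021],[-0,0,-0.001]],[[0.005,-0,0.022],[-0,0.001,-0.001]]]
```

Run:
```python
from kin import *
plan([(*pose([455,-86.3,90],8,-5.9,0),5),(*pose([455,-86.3,26],8,-5.9,0),5)])
```

```text
[[[0.007,0,0.033],[-0,0.001,-0.001]],[[0.007,0,0.034],[-0.001,0,-0.002]],[[0.007,0,0.033],[0,0.001,-0.001]],[[0.007,0,0.034],[-0,0,-0.001]],[[0.007,0,0.033],[-0,0.001,-0.001]]]
[[[0.002,0,0.013],[-0,-0,-0]],[[0.002,0,0.013],[-0,-0,-0]],[[0.002,0,0.012],[-0,-0,-0]],[[0.001,0,0.013],[-0,-0,-0]],[[0.002,0,0.013],[-0,-0,-0]]]
```

Call:
{"api": "play_rows", "payload": {"moves": [[[0.007,0,0.033],[0,0.001,-0.001]],[[0.007,0,0.034],[0,0,-0.002]],[[0.007,0,0.033],[0,0.001,-0.001]],[[0.007,0,0.034],[0,0,-0.001]],[[0.007,0,0.033],[0,0.001,-0.001]]]}}

```text
clock: 19.25
ee_pos: [453.5, -85.3, 67.6]
orientation: [0.065, 0.047, 0.997, -0.005]
wrist_force: [0.2, -0.4, 0.3]
width: 84.8
grasp_force: 0.0
```

Call:
{"api": "play_rows", "payload": {"moves": [[[0.002,0,0.013],[0,0,0]],[[0.002,0,0.013],[0,0,0]],[[0.002,0,0.012],[0,0,0]],[[0.001,0,0.013],[0,0,0]],[[0.002,0,0.013],[0,0,0]]]}}

```text
clock: 19.75
ee_pos: [453.3, -85.4, 3.6]
orientation: [0.065, 0.047, 0.997, -0.005]
wrist_force: [-0.5, -0.4, 0.5]
width: 85.0
grasp_force: 0.0
```

Call:
{"api": "play_rows", "payload": {"moves": [[[0,0,0],[0,0,0]],[[0,0,0],[0,0,0]],[[0,0,0],[0,0,0]],[[0,0,0],[0,0,0]],[[0,0,0],[0,0,0]]], "grip": 0.03}}

```text
clock: 20.25
ee_pos: [455.1, -85.6, 5.9]
orientation: [0.067, 0.048, 0.997, -0.005]
wrist_force: [-0.1, -0.6, -0.9]
width: 49.6
grasp_force: 61.9
```

Call:
{"api": "play_rows", "payload": {"moves": [[[-0.006,0,-0.04],[0,0,0]],[[-0.006,0,-0.04],[0,0,0]],[[-0.006,0,-0.04],[0,0,0]],[[-0.006,0,-0.04],[0,0,0]],[[-0.006,0,-0.04],[0,0,0]]]}}

```text
clock: 20.75
ee_pos: [457.4, -85.2, 209.8]
orientation: [0.067, 0.048, 0.997, -0.005]
wrist_force: [1.4, 0.1, -1.3]
width: 49.4
grasp_force: 62.4
```

Run:
```python
from kin import *
st()
T=pose(PEG[1]+[-1,0,195],8,-3.4,1)
plan(go(T,2.7,25))
```

```text
hold [454.9 -84.9 228.4] z [ 0.134 -0.016 -0.991] q [ 0.26  0.09 -0.19  2.09  0.03  0.83  1.52] w 49.4 F [ 1.4  0.1 -1.3] t 20.75
from [ 0.26  0.09 -0.19  2.09  0.03  0.83  1.52] to [-0.12  0.59 -0.31  2.46  2.67  1.4   1.78] 0.0001
[455. -85. 228.] mouth [534. -92. 239.]
[ 405. -158.  188.] mouth [ 481. -135.  177.]
[ 409. -228.  191.] mouth [ 466. -185.  155.]
[ 469. -257.  216.] mouth [ 499. -210.  159.]
[ 559. -217.  239.] mouth [ 565. -181.  168.]
[ 634. -103.  246.] mouth [626. -85. 168.]
[652.  63. 235.] mouth [641.  64. 156.]
[[[0.017,-0.019,0.012],[0.073,0.053,-0.102]],[[0.016,-0.018,0.012],[0.072,0.051,-0.103]],[[0.013,-0.017,0.011],[0.073,0.049,-0.104]],[[0.013,-0.016,0.01],[0.073,0.047,-0.104]],[[0.01,-0.016,0.008],[0.073,0.045,-0.105]]]
[[[0.008,-0.016,0.008],[0.075,0.042,-0.105]],[[0.006,-0.016,0.006],[0.076,0.039,-0.105]],[[0.005,-0.016,0.006],[0.077,0.037,-0.104]],[[0.003,-0.017,0.004],[0.079,0.034,-0.103]],[[0.001,-0.018,0.002],[0.08,0.031,-0.103]]]
[[[-0.001,-0.019,0.002],[0.083,0.028,-0.1]],[[-0.002,-0.02,-0],[0.086,0.026,-0.098]],[[-0.004,-0.022,-0.002],[0.088,0.023,-0.096]],[[-0.005,-0.024,-0.002],[0.09,0.021,-0.094]],[[-0.006,-0.025,-0.003],[0.093,0.019,-0.09]]]
[[[-0.007,-0.027,-0.005],[0.096,0.016,-0.086]],[[-0.007,-0.029,-0.006],[0.099,0.015,-0.083]],[[-0.008,-0.031,-0.006],[0.101,0.013,-0.079]],[[-0.008,-0.032,-0.008],[0.105,0.012,-0.074]],[[-0.008,-0.035,-0.007],[0.106,0.011,-0.069]]]
[[[-0.008,-0.037,-0.009],[0.11,0.01,-0.064]],[[-0.008,-0.038,-0.009],[0.111,0.01,-0.058]],[[-0.007,-0.041,-0.009],[0.114,0.009,-0.053]],[[-0.007,-0.041,-0.01],[0.115,0.01,-0.047]],[[-0.006,-0.044,-0.01],[0.117,0.01,-0.042]]]
```

Call:
{"api": "play_rows", "payload": {"moves": [[[0.017,-0.019,0.012],[0.073,0.053,-0.102]],[[0.016,-0.018,0.012],[0.072,0.051,-0.103]],[[0.013,-0.017,0.011],[0.073,0.049,-0.104]],[[0.013,-0.016,0.01],[0.073,0.047,-0.104]],[[0.01,-0.016,0.008],[0.073,0.045,-0.105]]]}}

```text
clock: 21.25
ee_pos: [399.5, -182.3, 167.0]
orientation: [-0.068, -0.198, 0.958, -0.194]
wrist_force: [-0.4, 0.3, -1.2]
width: 49.3
grasp_force: 62.4
```

Call:
{"api": "play_rows", "payload": {"moves": [[[0.008,-0.016,0.008],[0.075,0.042,-0.105]],[[0.006,-0.016,0.006],[0.076,0.039,-0.105]],[[0.005,-0.016,0.006],[0.077,0.037,-0.104]],[[0.003,-0.017,0.004],[0.079,0.034,-0.103]],[[0.001,-0.018,0.002],[0.08,0.031,-0.103]]]}}

```text
clock: 21.75
ee_pos: [428.8, -260.6, 185.9]
orientation: [-0.161, -0.428, 0.811, -0.364]
wrist_force: [0.2, 0.1, -1.3]
width: 49.7
grasp_force: 62.4
```

Call:
{"api": "play_rows", "payload": {"moves": [[[-0.001,-0.019,0.002],[0.083,0.028,-0.1]],[[-0.002,-0.02,0],[0.086,0.026,-0.098]],[[-0.004,-0.022,-0.002],[0.088,0.023,-0.096]],[[-0.005,-0.024,-0.002],[0.09,0.021,-0.094]],[[-0.006,-0.025,-0.003],[0.093,0.019,-0.09]]]}}

```text
clock: 22.25
ee_pos: [531.2, -256.9, 221.8]
orientation: [0.19, 0.611, -0.579, 0.505]
wrist_force: [0.1, -1.1, -0.7]
width: 49.4
grasp_force: 62.4
```

Call:
{"api": "play_rows", "payload": {"moves": [[[-0.007,-0.027,-0.005],[0.096,0.016,-0.086]],[[-0.007,-0.029,-0.006],[0.099,0.015,-0.083]],[[-0.008,-0.031,-0.006],[0.101,0.013,-0.079]],[[-0.008,-0.032,-0.008],[0.105,0.012,-0.074]],[[-0.008,-0.035,-0.007],[0.106,0.011,-0.069]]]}}

```text
clock: 22.75
ee_pos: [638.8, -140.6, 239.8]
orientation: [0.143, 0.724, -0.3, 0.605]
wrist_force: [-0.5, -1.0, -1.5]
width: 49.5
grasp_force: 62.4
```

Call:
{"api": "play_rows", "payload": {"moves": [[[-0.008,-0.037,-0.009],[0.11,0.01,-0.064]],[[-0.008,-0.038,-0.009],[0.111,0.01,-0.058]],[[-0.007,-0.041,-0.009],[0.114,0.009,-0.053]],[[-0.007,-0.041,-0.01],[0.115,0.01,-0.047]],[[-0.006,-0.044,-0.01],[0.117,0.01,-0.042]]]}}

```text
clock: 23.25
ee_pos: [670.8, 63.8, 230.4]
orientation: [0.018, 0.755, -0.02, 0.656]
wrist_force: [0.7, -0.8, -0.7]
width: 49.1
grasp_force: 62.5
```

Run:
```python
from kin import *
st();PEG0=PEG[1]
for n in("top","scene"):
    im,P,d=cloud(n);hsv=cv2.cvtColor(im,cv2.COLOR_RGB2HSV)
    m=(d>0)&(P[...,2]>160)&(P[...,2]<285)&(abs(P[...,0]-653)<50)&(abs(P[...,1]-63)<50)&(hsv[...,0]>95)&(hsv[...,0]<120)&(hsv[...,1]>90)
    X=P[m];zt=np.percentile(X[:,2],90);T=X[X[:,2]>zt-6];print(n,zt,rect(T))
h=PEG[1]
plan([(*pose(h+[-1,0,190],8,-3.4,1),2),(*pose(h+[-1,0,105],8,-3.4,1),8),(*pose(h+[-1,0,80],8,-3.4,1),5)])
```

```text
hold [652.3  64.8 233. ] z [ 0.989 -0.054 -0.139] q [-0.22  0.59 -0.2   2.47  2.68  1.39  1.72] w 49.1 F [ 0.7 -0.8 -0.7] t 23.25
top 264.09536947391825 (array([642.3,  62.9]), array([65.4, 42.7]), -3.93)
scene 261.58420833856974 (array([652.9,  69.3]), array([52.1, 51. ]), 87.56)
[[[-0.001,0.002,0],[-0.004,0.001,0.001]],[[-0.001,0.002,0.001],[-0.004,0.002,0]],[[-0.01,-0,0.001],[0,-0,0]],[[-0.011,-0,0.002],[0,-0,0]],[[-0.01,-0,0.001],[0,-0,0]]]
[[[-0.011,-0,0.002],[0,-0,0]],[[-0.01,-0,0.001],[0,-0,0]],[[-0.011,-0,0.002],[0,-0,0]],[[-0.01,-0,0.001],[0,-0,0]],[[-0.011,-0,0.001],[0,-0,0]]]
[[[-0.005,-0,0.001],[0,-0,0]],[[-0.005,-0,0.001],[0,-0,0]],[[-0.005,-0,0],[0,-0,0]],[[-0.005,-0,0.001],[0,-0,0]],[[-0.005,-0,0.001],[0,-0,0]]]
```

Call:
{"api": "play_rows", "payload": {"moves": [[[-0.001,0.002,0],[-0.004,0.001,0.001]],[[-0.001,0.002,0.001],[-0.004,0.002,0]],[[-0.01,0,0.001],[0,0,0]],[[-0.011,0,0.002],[0,0,0]],[[-0.01,0,0.001],[0,0,0]]]}}

```text
clock: 23.85
ee_pos: [671.1, 57.4, 196.1]
orientation: [0.023, 0.754, -0.026, 0.656]
wrist_force: [0.1, -0.5, -0.9]
width: 49.3
grasp_force: 62.5
```

Call:
{"api": "play_rows", "payload": {"moves": [[[-0.011,0,0.002],[0,0,0]],[[-0.01,0,0.001],[0,0,0]],[[-0.011,0,0.002],[0,0,0]],[[-0.01,0,0.001],[0,0,0]],[[-0.011,0,0.001],[0,0,0]]]}}

```text
clock: 24.35
ee_pos: [670.6, 58.0, 142.5]
orientation: [0.022, 0.754, -0.025, 0.656]
wrist_force: [0.2, -0.5, -0.3]
width: 49.4
grasp_force: 62.5
```

Call:
{"api": "play_rows", "payload": {"moves": [[[-0.005,0,0.001],[0,0,0]],[[-0.005,0,0.001],[0,0,0]],[[-0.005,0,0],[0,0,0]],[[-0.005,0,0.001],[0,0,0]],[[-0.002,0,0.001],[0,0,0]]]}}

```text
clock: 24.85
ee_pos: [671.6, 58.1, 120.7]
orientation: [0.022, 0.754, -0.025, 0.656]
wrist_force: [-0.2, -0.3, 0.0]
width: 49.8
grasp_force: 62.5
```

Run:
```python
from kin import *
st();cupat(1)
```

```text
hold [653.1  59.4 123.2] z [ 0.988 -0.066 -0.137] q [-0.23  0.91 -0.18  2.42  2.72  1.65  1.63] w 49.8 F [-0.2 -0.3  0. ] t 24.85
top top z 155.4 (array([651.4,  59.6]), array([47.7, 45.9]), -1.17) peg [653.   62.9]
scene top z 153.8 (array([654.5,  58. ]), array([53. , 50.3]), 87.19) peg [653.   62.9]
```

Call:
{"api": "play_rows", "payload": {"moves": [[[-0.001,0,0],[0,0,0]],[[-0.001,0,0],[0,0,0]],[[-0.001,0,0],[0,0,0]],[[0,0,0],[0,0,0]],[[0,0,0],[0,0,0]]]}}

```text
clock: 25.45
ee_pos: [671.2, 58.1, 118.2]
orientation: [0.022, 0.754, -0.025, 0.656]
wrist_force: [-0.4, 0.7, -1.9]
width: 49.4
grasp_force: 62.5
```

Call:
{"api": "play_rows", "payload": {"moves": [[[0,0,0],[0,0,0]],[[0,0,0],[0,0,0]],[[0,0,0],[0,0,0]],[[0,0,0],[0,0,0]],[[0,0,0],[0,0,0]]], "grip": 0.085}}

```text
clock: 25.95
ee_pos: [671.2, 58.1, 118.1]
orientation: [0.022, 0.754, -0.025, 0.656]
wrist_force: [-0.1, -0.1, -0.6]
width: 85.0
grasp_force: 0.0
```

Call:
{"api": "play_rows", "payload": {"moves": [[[0,0,-0.02],[0,0,0]],[[0,0,-0.03],[0,0,0]],[[0,0,-0.03],[0,0,0]],[[0.03,0,0],[0,0,0]],[[0.03,0,0],[0,0,0]]]}}

```text
clock: 26.45
ee_pos: [614.4, 69.2, 176.8]
orientation: [0.024, 0.757, -0.026, 0.653]
wrist_force: [-0.2, -0.3, -1.7]
width: 85.0
grasp_force: 0.0
```

Run:
```python
from kin import *
st();cupat(0);cupat(1);cups()
T=pose([440,-205,260],8,11,0)
plan(go(T,.1,25))
```

```text
hold [595.9  70.5 179.5] z [ 0.987 -0.07  -0.146] q [ 0.13  0.88 -0.72  2.54  2.66  1.79  1.99] w 85.0 F [-0.2 -0.3 -1.7] t 26.45
top top z 152.5 (array([659.3, 159.3]), array([47.5, 47.4]), -3.96) peg [658.9 162.7]
scene top z 150.9 (array([662.6, 159.6]), array([53.7, 50.8]), 87.46) peg [658.9 162.7]
top top z 152.7 (array([650.4,  59.9]), array([46.2, 45.7]), 89.47) peg [653.   62.9]
scene top z 151.2 (array([652.8,  60.4]), array([53.7, 51.1]), 86.13) peg [653.   62.9]
scene 732 [ 448.  -205.6] [111.4  53.4] 11.19
from [ 0.12  0.88 -0.71  2.54  2.66  1.79  1.98] to [ 0.67  0.12 -0.31  1.98 -0.05  0.93  2.16] 0.0001
[596.  69. 179.] mouth [584.  70. 100.]
[ 587. -126.  177.] mouth [ 566. -125.  100.]
[ 496. -270.  184.] mouth [ 474. -251.  109.]
[ 383. -321.  181.] mouth [ 379. -279.  112.]
[ 320. -290.  171.] mouth [ 350. -239.  118.]
[ 346. -232.  185.] mouth [ 409. -191.  160.]
[ 440. -205.  260.] mouth [ 518. -190.  271.]
[[[-0.001,0.025,0.005],[-0.064,-0.014,-0.012]],[[-0.001,0.024,0.007],[-0.064,-0.013,-0.013]],[[-0.001,0.025,0.005],[-0.065,-0.015,-0.007]],[[-0.002,0.024,0.0
[... 456 characters left out ...]
[-0.101,-0.061,0.066]],[[-0.004,0.028,0.004],[-0.096,-0.065,0.073]]]
[[[-0.005,0.025,0.003],[-0.089,-0.07,0.078]],[[-0.005,0.022,0.001],[-0.082,-0.073,0.084]],[[-0.007,0.018,-0.001],[-0.076,-0.077,0.087]],[[-0.007,0.015,-0.003],[-0.068,-0.081,0.092]],[[-0.009,0.012,-0.006],[-0.061,-0.085,0.094]]]
[[[-0.011,0.009,-0.008],[-0.054,-0.089,0.096]],[[-0.012,0.006,-0.011],[-0.048,-0.093,0.097]],[[-0.014,0.003,-0.013],[-0.04,-0.096,0.098]],[[-0.017,0,-0.015],[-0.035,-0.1,0.098]],[[-0.019,-0.001,-0.018],[-0.028,-0.103,0.098]]]
[[[-0.022,-0.004,-0.02],[-0.023,-0.107,0.096]],[[-0.025,-0.004,-0.022],[-0.019,-0.11,0.094]],[[-0.028,-0.006,-0.025],[-0.014,-0.112,0.092]],[[0,0,0],[0,0,0]],[[0,0,0],[0,0,0]]]
```

Call:
{"api": "play_rows", "payload": {"moves": [[[-0.001,0.025,0.005],[-0.064,-0.014,-0.012]],[[-0.001,0.024,0.007],[-0.064,-0.013,-0.013]],[[-0.001,0.025,0.005],[-0.065,-0.015,-0.007]],[[-0.002,0.024,0.007],[-0.064,-0.016,-0.007]],[[-0.001,0.024,0.006],[-0.064,-0.016,-0.002]]]}}

```text
clock: 27.25
ee_pos: [618.7, -56.9, 170.5]
orientation: [0.158, 0.766, -0.117, 0.612]
wrist_force: [0.6, 0.0, 0.5]
width: 85.4
grasp_force: 0.0
```

Call:
{"api": "play_rows", "payload": {"moves": [[[-0.001,0.024,0.007],[-0.065,-0.016,-0.002]],[[-0.002,0.047,0.01],[-0.128,-0.036,0.006]],[[-0.002,0.046,0.011],[-0.126,-0.039,0.016]],[[-0.003,0.044,0.01],[-0.124,-0.042,0.025]],[[-0.003,0.042,0.01],[-0.121,-0.046,0.034]]]}}

```text
clock: 27.75
ee_pos: [539.9, -248.0, 176.0]
orientation: [0.33, 0.734, -0.328, 0.494]
wrist_force: [0.6, -0.6, 0.8]
width: 85.5
grasp_force: 0.0
```

Run:
```python
from kin import *
st()
T=pose([440,-205,260],8,11,0)
plan(go(T,.1,20))
```

```text
hold [ 530.3 -232.9  181.5] z [ 0.509 -0.809 -0.294] q [ 0.38  0.72 -0.74  2.37  1.92  1.64  2.07] w 85.5 F [ 0.6 -0.6  0.8] t 27.75
from [ 0.38  0.72 -0.74  2.37  1.92  1.64  2.07] to [ 0.79  0.13 -0.44  1.97 -0.02  0.93  2.13] 0.0
[ 530. -233.  181.] mouth [ 506. -220.  106.]
[ 448. -301.  180.] mouth [ 429. -272.  108.]
[ 370. -320.  174.] mouth [ 367. -275.  108.]
[ 322. -297.  168.] mouth [ 344. -245.  112.]
[ 320. -255.  171.] mouth [ 369. -205.  132.]
[ 366. -218.  198.] mouth [ 435. -182.  182.]
[ 440. -205.  260.] mouth [ 518. -190.  271.]
[[[-0.004,0.035,0.009],[-0.103,-0.049,0.031]],[[-0.004,0.034,0.008],[-0.1,-0.052,0.039]],[[-0.004,0.031,0.007],[-0.096,-0.054,0.047]],[[-0.005,0.029,0.006],[-0.093,-0.058,0.053]],[[-0.004,0.027,0.005],[-0.087,-0.06,0.059]]]
[[[-0.005,0.024,0.004],[-0.082,-0.063,0.065]],[[-0.005,0.022,0.002],[-0.077,-0.067,0.071]],[[-0.005,0.019,0],[-0.072,-0.069,0.075]],[[-0.007,0.016,-0.001],[-0.065,-0.072,0.079]],[[-0.007,0.013,-0.003],[-0.06,-0.075,0.083]]]
[[[-0.008,0.011,-0.005],[-0.053,-0.078,0.085]],[[-0.009,0.009,-0.007],[-0.048,-0.081,0.088]],[[-0.011,0.006,-0.009],[-0.041,-0.084,0.09]],[[-0.013,0.003,-0.012],[-0.036,-0.086,0.09]],[[-0.014,0.001,-0.013],[-0.03,-0.09,0.092]]]
[[[-0.016,-0.001,-0.015],[-0.025,-0.092,0.091]],[[-0.018,-0.002,-0.017],[-0.021,-0.095,0.09]],[[-0.021,-0.004,-0.019],[-0.015,-0.097,0.09]],[[-0.023,-0.005,-0.021],[-0.012,-0.1,0.088]],[[-0.026,-0.007,-0.022],[-0.008,-0.102,0.087]]]
```

Call:
{"api": "play_rows", "payload": {"moves": [[[-0.004,0.035,0.009],[-0.103,-0.049,0.031]],[[-0.004,0.034,0.008],[-0.1,-0.052,0.039]],[[-0.004,0.031,0.007],[-0.096,-0.054,0.047]],[[-0.005,0.029,0.006],[-0.093,-0.058,0.053]],[[-0.004,0.027,0.005],[-0.087,-0.06,0.059]]]}}

```text
clock: 28.25
ee_pos: [406.6, -332.6, 168.6]
orientation: [0.389, 0.65, -0.559, 0.337]
wrist_force: [-0.5, -0.5, 0.1]
width: 84.8
grasp_force: 0.0
```

Call:
{"api": "play_rows", "payload": {"moves": [[[-0.005,0.024,0.004],[-0.082,-0.063,0.065]],[[-0.005,0.022,0.002],[-0.077,-0.067,0.071]],[[-0.005,0.019,0],[-0.072,-0.069,0.075]],[[-0.007,0.016,-0.001],[-0.065,-0.072,0.079]],[[-0.007,0.013,-0.003],[-0.06,-0.075,0.083]]]}}

```text
clock: 28.75
ee_pos: [316.3, -308.7, 154.2]
orientation: [-0.328, -0.503, 0.777, -0.187]
wrist_force: [-0.6, 0.0, 0.1]
width: 84.8
grasp_force: 0.0
```

Call:
{"api": "play_rows", "payload": {"moves": [[[-0.008,0.011,-0.005],[-0.053,-0.078,0.085]],[[-0.009,0.009,-0.007],[-0.048,-0.081,0.088]],[[-0.011,0.006,-0.009],[-0.041,-0.084,0.09]],[[-0.013,0.003,-0.012],[-0.036,-0.086,0.09]],[[-0.014,0.001,-0.013],[-0.03,-0.09,0.092]]]}}

```text
clock: 29.25
ee_pos: [334.6, -238.0, 162.8]
orientation: [-0.163, -0.309, 0.934, -0.069]
wrist_force: [-0.2, -0.2, -0.5]
width: 85.0
grasp_force: 0.0
```

Call:
{"api": "play_rows", "payload": {"moves": [[[-0.016,-0.001,-0.015],[-0.025,-0.092,0.091]],[[-0.018,-0.002,-0.017],[-0.021,-0.095,0.09]],[[-0.021,-0.004,-0.019],[-0.015,-0.097,0.09]],[[-0.023,-0.005,-0.021],[-0.012,-0.1,0.088]],[[-0.026,-0.007,-0.022],[-0.008,-0.102,0.087]]]}}

```text
clock: 29.75
ee_pos: [444.0, -203.9, 241.8]
orientation: [0.071, -0.096, 0.993, 0.008]
wrist_force: [-0.7, -0.1, 0.1]
width: 84.9
grasp_force: 0.0
```

Run:
```python
from kin import *
st();cups()
a=np.radians(11.1);c=np.array([447.6,-205])-24*np.array([np.cos(a),np.sin(a)]);print(c)
plan([(*pose([*c,90],8,11.1,0),5),(*pose([*c,26],8,11.1,0),5)])
```

```text
hold [ 441.4 -204.5  260.3] z [ 0.14  0.03 -0.99] q [ 1.28  0.23 -1.01  1.94  0.15  0.95  1.98] w 84.9 F [-0.7 -0.1  0.1] t 29.75
top 125 [ 488.9 -196.2] [51.9 25.3] -76.71
top 248 [ 418.9 -209.5] [52.6 49.7] 11.11
scene 737 [ 447.4 -205.7] [111.   53.2] 11.55
[ 424.04897606 -209.6205272 ]
[[[0.009,0,0.034],[-0,0.001,-0]],[[0.008,0,0.033],[-0.001,0.001,-0.001]],[[0.009,0,0.034],[0,0.002,-0]],[[0.009,0,0.033],[-0,0.001,-0]],[[0.008,0,0.034],[-0.001,0.001,-0.001]]]
[[[0.002,0,0.013],[0,0,0]],[[0.002,0,0.012],[0,0,0]],[[0.002,0,0.013],[0,0,0]],[[0.001,0,0.012],[0,0,0]],[[0.002,0,0.013],[0,0,0]]]
```

Call:
{"api": "play_rows", "payload": {"moves": [[[0.009,0,0.034],[0,0.001,0]],[[0.008,0,0.033],[0,0.001,-0.001]],[[0.009,0,0.034],[0,0.002,0]],[[0.009,0,0.033],[0,0.001,0]],[[0.008,0,0.034],[-0.001,0.001,-0.001]]], "grip": 0.072}}

```text
clock: 30.35
ee_pos: [422.7, -207.5, 66.7]
orientation: [0.065, -0.1, 0.993, 0.008]
wrist_force: [-0.6, -0.9, -0.3]
width: 72.0
grasp_force: 0.0
```

Call:
{"api": "play_rows", "payload": {"moves": [[[0.002,0,0.013],[0,0,0]],[[0.002,0,0.012],[0,0,0]],[[0.002,0,0.013],[0,0,0]],[[0.001,0,0.012],[0,0,0]],[[0.002,0,0.01],[0,0,0]]]}}

```text
clock: 30.85
ee_pos: [423.6, -208.4, 7.9]
orientation: [0.067, -0.099, 0.993, 0.007]
wrist_force: [1.3, -0.7, -0.9]
width: 71.8
grasp_force: 0.0
```

Call:
{"api": "play_rows", "payload": {"moves": [[[0,0,0],[0,0,0]],[[0,0,0],[0,0,0]],[[0,0,0],[0,0,0]],[[0,0,0],[0,0,0]],[[0,0,0],[0,0,0]]], "grip": 0.03}}

```text
clock: 31.35
ee_pos: [423.7, -209.1, 9.3]
orientation: [0.068, -0.098, 0.993, 0.007]
wrist_force: [-0.1, 0.2, -0.3]
width: 49.6
grasp_force: 62.0
```

Call:
{"api": "play_rows", "payload": {"moves": [[[-0.006,0.005,-0.045],[0,0,0]],[[-0.006,0.005,-0.045],[0,0,0]],[[-0.006,0.005,-0.045],[0,0,0]],[[-0.006,0.005,-0.045],[0,0,0]],[[-0.006,0.005,-0.045],[0,0,0]]]}}

```text
clock: 31.85
ee_pos: [417.7, -184.0, 237.6]
orientation: [0.067, -0.099, 0.993, 0.007]
wrist_force: [-0.4, -1.6, 0.0]
width: 49.4
grasp_force: 62.6
```

Run:
```python
from kin import *
st()
T=pose(PEG[2]+[-1,0,195],8,-3.4,1)
p,r,s=cur();q=s["joint_positions"]
for w in(.01,.001):
  for g in([q[0],.6,q[2],2.3,2.9,1.3,1.7],[.2,.6,-.2,2.3,3,1.3,1.5]):
    print(np.round(ik(*T,np.array(g),w)[0],2),ik(*T,np.array(g),w)[1])
plan(go(T,2.9,25))
```

```text
hold [ 415.2 -184.5  256.1] z [ 0.132  0.028 -0.991] q [ 1.36  0.17 -1.08  2.01  0.11  0.94  2.01] w 49.4 F [-0.4 -1.6  0. ] t 31.85
[ 0.7   0.8  -0.95  2.46  2.95  1.4   2.22] 8.450737676128411e-05
[ 0.08  0.58 -0.21  2.5   2.97  1.37  1.69] 2.6100260595889026e-05
[ 0.7   0.8  -0.95  2.46  2.95  1.4   2.22] 8.454859121189455e-07
[ 0.08  0.58 -0.21  2.5   2.97  1.37  1.69] 2.6112905535460994e-07
from [ 1.36  0.17 -1.08  2.01  0.11  0.94  2.01] to [ 0.71  0.81 -0.96  2.46  2.95  1.4   2.23] 0.0001
[ 415. -184.  256.] mouth [ 493. -169.  267.]
[ 361. -255.  204.] mouth [ 426. -211.  190.]
[ 365. -325.  186.] mouth [ 404. -267.  148.]
[ 430. -359.  188.] mouth [ 439. -304.  131.]
[ 530. -324.  199.] mouth [ 517. -285.  130.]
[ 619. -209.  213.] mouth [ 598. -193.  137.]
[646. -37. 235.] mouth [635. -36. 156.]
[[[0.023,-0.012,0.013],[0.039,0.071,-0.097]],[[0.021,-0.012,0.013],[0.039,0.069,-0.098]],[[0.019,-0.011,0.013],[0.042,0.067,-0.1]],[[0.017,-0.011,0.012],[0.044,0.063,-0.102]],[[0.014,-0.012,0.011],[0.046,0.061,-0.102]]]
[[[0.012,-0.012,0.011],[0.049,0.059,-0.103]],[[0.009,-0.013,0.01],[0.052,0.055,-0.103]],[[0.008,-0.014,0.008],[0.055,0.053,-0.102]],[[0.005,-0.016,0.007],[0.06,0.051,-0.101]],[[0.004,-0.017,0.006],[0.063,0.048,-0.1]]]
[[[0.002,-0.019,0.004],[0.068,0.045,-0.098]],[[-0,-0.021,0.004],[0.072,0.044,-0.096]],[[-0.001,-0.022,0.001],[0.076,0.043,-0.092]],[[-0.001,-0.026,0],[0.081,0.04,-0.089]],[[-0.003,-0.027,-0.001],[0.085,0.04,-0.086]]]
[[[-0.002,-0.029,-0.002],[0.089,0.038,-0.08]],[[-0.003,-0.032,-0.004],[0.092,0.039,-0.077]],[[-0.002,-0.034,-0.005],[0.097,0.038,-0.07]],[[-0.002,-0.036,-0.006],[0.1,0.037,-0.065]],[[-0.001,-0.038,-0.006],[0.103,0.039,-0.06]]]
[[[-0,-0.041,-0.008],[0.106,0.039,-0.052]],[[0.001,-0.041,-0.009],[0.108,0.04,-0.047]],[[0.002,-0.043,-0.009],[0.11,0.042,-0.04]],[[0.004,-0.045,-0.009],[0.112,0.043,-0.032]],[[0.005,-0.045,-0.01],[0.112,0.045,-0.026]]]
```

Run:
```python
from kin import *
plan([(*pose([450,-20,275],8,0,0),10)])
```

```text
[[[-0.007,0.015,-0.001],[0.003,-0,0.02]],[[-0.006,0.016,-0.001],[0.003,-0.001,0.019]],[[-0.007,0.016,-0.001],[0.002,-0,0.02]],[[-0.006,0.015,-0.001],[0.003,-0.001,0.019]],[[-0.005,0.016,-0.001],[0.003,-0,0.02]]]
[[[-0.005,0.016,-0.001],[0.003,-0.001,0.02]],[[-0.005,0.016,-0.002],[0.003,-0,0.019]],[[-0.005,0.016,-0.001],[0.003,-0.001,0.02]],[[-0.004,0.017,-0.001],[0.002,-0,0.019]],[[-0.005,0.016,-0.001],[0.003,-0.001,0.02]]]
```

Call:
{"api": "play_rows", "payload": {"moves": [[[-0.007,0.015,-0.001],[0.003,0,0.02]],[[-0.006,0.016,-0.001],[0.003,-0.001,0.019]],[[-0.007,0.016,-0.001],[0.002,0,0.02]],[[-0.006,0.015,-0.001],[0.003,-0.001,0.019]],[[-0.005,0.016,-0.001],[0.003,0,0.02]]]}}

```text
clock: 32.35
ee_pos: [435.4, -102.3, 245.3]
orientation: [0.069, -0.049, 0.996, 0.003]
wrist_force: [-0.1, 0.1, -2.0]
width: 49.6
grasp_force: 62.7
```

Call:
{"api": "play_rows", "payload": {"moves": [[[-0.005,0.016,-0.001],[0.003,-0.001,0.02]],[[-0.005,0.016,-0.002],[0.003,0,0.019]],[[-0.005,0.016,-0.001],[0.003,-0.001,0.02]],[[-0.004,0.017,-0.001],[0.002,0,0.019]],[[-0.005,0.016,-0.001],[0.003,-0.001,0.02]]]}}

```text
clock: 32.85
ee_pos: [453.4, -20.0, 254.5]
orientation: [0.07, 0.001, 0.998, -0.0]
wrist_force: [0.7, 0.3, -0.1]
width: 49.0
grasp_force: 62.6
```

Run:
```python
from kin import *
st()
T=pose(PEG[2]+[-1,0,210],8,-3.4,1)
plan(go(T,2.9,25))
```

```text
hold [450.8 -20.  273. ] z [ 0.14  -0.001 -0.99 ] q [ 1.04  0.12 -1.15  2.01  0.15  0.95  1.38] w 49.0 F [ 0.7  0.3 -0.1] t 32.85
from [ 1.04  0.12 -1.15  2.01  0.15  0.95  1.38] to [ 0.58  0.66 -0.8   2.47  2.93  1.35  2.06] 0.0001
[451. -20. 273.] mouth [530. -20. 284.]
[ 428. -137.  233.] mouth [ 502. -107.  229.]
[ 445. -230.  225.] mouth [ 501. -180.  198.]
[ 499. -277.  235.] mouth [ 529. -221.  186.]
[ 572. -258.  248.] mouth [ 576. -214.  181.]
[ 632. -172.  252.] mouth [ 621. -150.  176.]
[646. -37. 250.] mouth [635. -36. 171.]
[[[0.011,-0.03,0.012],[0.075,0.03,-0.096]],[[0.011,-0.029,0.012],[0.073,0.03,-0.099]],[[0.01,-0.026,0.012],[0.072,0.03,-0.099]],[[0.011,-0.024,0.012],[0.072,0.03,-0.102]],[[0.01,-0.023,0.013],[0.07,0.029,-0.102]]]
[[[0.009,-0.021,0.011],[0.07,0.028,-0.104]],[[0.007,-0.019,0.012],[0.07,0.027,-0.105]],[[0.006,-0.019,0.011],[0.07,0.026,-0.105]],[[0.005,-0.017,0.009],[0.071,0.024,-0.105]],[[0.003,-0.017,0.009],[0.071,0.022,-0.105]]]
[[[0.001,-0.017,0.008],[0.073,0.021,-0.105]],[[-0,-0.017,0.007],[0.074,0.019,-0.103]],[[-0.002,-0.018,0.006],[0.076,0.017,-0.103]],[[-0.004,-0.018,0.004],[0.078,0.016,-0.1]],[[-0.004,-0.019,0.003],[0.08,0.015,-0.098]]]
[[[-0.006,-0.02,0.002],[0.083,0.014,-0.096]],[[-0.007,-0.022,-0],[0.085,0.014,-0.093]],[[-0.007,-0.024,-0.001],[0.088,0.013,-0.089]],[[-0.008,-0.025,-0.003],[0.091,0.014,-0.085]],[[-0.008,-0.027,-0.003],[0.093,0.014,-0.081]]]
[[[-0.007,-0.03,-0.005],[0.096,0.015,-0.077]],[[-0.007,-0.031,-0.005],[0.097,0.016,-0.072]],[[-0.006,-0.033,-0.007],[0.1,0.019,-0.067]],[[-0.004,-0.034,-0.007],[0.102,0.02,-0.061]],[[-0.004,-0.037,-0.008],[0.103,0.024,-0.057]]]
```

Call:
{"api": "play_rows", "payload": {"moves": [[[0.011,-0.03,0.012],[0.075,0.03,-0.096]],[[0.011,-0.029,0.012],[0.073,0.03,-0.099]],[[0.01,-0.026,0.012],[0.072,0.03,-0.099]],[[0.011,-0.024,0.012],[0.072,0.03,-0.102]],[[0.01,-0.023,0.013],[0.07,0.029,-0.102]]]}}

```text
clock: 33.35
ee_pos: [429.6, -167.4, 211.4]
orientation: [-0.008, -0.233, 0.952, -0.196]
wrist_force: [-0.6, -0.0, -0.9]
width: 49.2
grasp_force: 62.7
```

Call:
{"api": "play_rows", "payload": {"moves": [[[0.009,-0.021,0.011],[0.07,0.028,-0.104]],[[0.007,-0.019,0.012],[0.07,0.027,-0.105]],[[0.006,-0.019,0.011],[0.07,0.026,-0.105]],[[0.005,-0.017,0.009],[0.071,0.024,-0.105]],[[0.003,-0.017,0.009],[0.071,0.022,-0.105]]]}}

```text
clock: 33.85
ee_pos: [466.5, -268.9, 214.4]
orientation: [-0.077, -0.456, 0.809, -0.362]
wrist_force: [-0.3, 0.4, -0.8]
width: 49.1
grasp_force: 62.7
```

Call:
{"api": "play_rows", "payload": {"moves": [[[0.001,-0.017,0.008],[0.073,0.021,-0.105]],[[0,-0.017,0.007],[0.074,0.019,-0.103]],[[-0.002,-0.018,0.006],[0.076,0.017,-0.103]],[[-0.004,-0.018,0.004],[0.078,0.016,-0.1]],[[-0.004,-0.019,0.003],[0.08,0.015,-0.098]]]}}

```text
clock: 34.35
ee_pos: [552.6, -287.9, 234.2]
orientation: [0.113, 0.635, -0.583, 0.494]
wrist_force: [0.6, -0.9, -0.8]
width: 49.4
grasp_force: 62.7
```

Run:
```python
from kin import *
st()
T=pose(PEG[2]+[-1,0,210],8,-3.4,1)
plan(go(T,2.9,10))
```

```text
hold [ 543.4 -274.4  243.3] z [ 0.497 -0.719 -0.486] q [ 0.71  0.42 -0.87  2.29  1.82  1.15  1.77] w 49.4 F [ 0.6 -0.9 -0.8] t 34.35
from [ 0.71  0.42 -0.87  2.29  1.82  1.15  1.77] to [ 0.54  0.64 -0.75  2.47  2.93  1.34  2.02] 0.0
[ 543. -274.  243.] mouth [ 557. -224.  183.]
[ 572. -259.  248.] mouth [ 576. -215.  181.]
[ 599. -232.  251.] mouth [ 596. -197.  179.]
[ 623. -195.  252.] mouth [ 613. -169.  177.]
[ 640. -149.  252.] mouth [ 627. -132.  175.]
[648. -96. 251.] mouth [635. -87. 173.]
[646. -37. 250.] mouth [635. -36. 171.]
[[[-0.006,-0.02,0.001],[0.081,0.015,-0.097]],[[-0.006,-0.021,0.001],[0.084,0.015,-0.094]],[[-0.007,-0.024,-0.001],[0.087,0.014,-0.09]],[[-0.008,-0.025,-0.003],[0.09,0.014,-0.086]],[[-0.007,-0.027,-0.003],[0.092,0.015,-0.081]]]
[[[-0.008,-0.03,-0.005],[0.096,0.016,-0.076]],[[-0.006,-0.031,-0.006],[0.098,0.016,-0.071]],[[-0.006,-0.033,-0.007],[0.1,0.019,-0.065]],[[-0.005,-0.035,-0.007],[0.102,0.021,-0.06]],[[-0.002,-0.037,-0.008],[0.104,0.024,-0.054]]]
```

Call:
{"api": "play_rows", "payload": {"moves": [[[-0.006,-0.02,0.001],[0.081,0.015,-0.097]],[[-0.006,-0.021,0.001],[0.084,0.015,-0.094]],[[-0.007,-0.024,-0.001],[0.087,0.014,-0.09]],[[-0.008,-0.025,-0.003],[0.09,0.014,-0.086]],[[-0.007,-0.027,-0.003],[0.092,0.015,-0.081]]]}}

```text
clock: 34.85
ee_pos: [638.3, -205.1, 247.3]
orientation: [0.099, 0.74, -0.305, 0.591]
wrist_force: [0.1, -0.6, -0.6]
width: 49.0
grasp_force: 62.7
```

Call:
{"api": "play_rows", "payload": {"moves": [[[-0.008,-0.03,-0.005],[0.096,0.016,-0.076]],[[-0.006,-0.031,-0.006],[0.098,0.016,-0.071]],[[-0.006,-0.033,-0.007],[0.1,0.019,-0.065]],[[-0.005,-0.035,-0.007],[0.102,0.021,-0.06]],[[-0.002,-0.037,-0.008],[0.104,0.024,-0.054]]]}}

```text
clock: 35.35
ee_pos: [664.9, -37.2, 248.4]
orientation: [0.019, 0.754, -0.023, 0.656]
wrist_force: [0.3, 0.3, -0.8]
width: 49.5
grasp_force: 62.7
```

Run:
```python
from kin import *
st()
for n in("top","scene"):
    im,P,d=cloud(n);hsv=cv2.cvtColor(im,cv2.COLOR_RGB2HSV)
    m=(d>0)&(P[...,2]>170)&(P[...,2]<300)&(abs(P[...,0]-647)<50)&(abs(P[...,1]+37)<50)&(hsv[...,0]>95)&(hsv[...,0]<120)&(hsv[...,1]>90)
    X=P[m];zt=np.percentile(X[:,2],90);T=X[X[:,2]>zt-6];print(n,zt,rect(T))
h=PEG[2]
plan([(*pose(h+[-1,0,200],8,-3.4,1),2),(*pose(h+[-1,0,105],8,-3.4,1),8),(*pose(h+[-1,0,85],8,-3.4,1),5)])
```

```text
hold [646.4 -36.2 251. ] z [ 0.989 -0.058 -0.138] q [ 0.53  0.64 -0.75  2.47  2.93  1.34  2.02] w 49.5 F [ 0.3  0.3 -0.8] t 35.35
top 282.3008760315293 (array([648. , -37.5]), array([48.1, 43.9]), -0.91)
scene 280.4853560322158 (array([649.5, -32.6]), array([52.1, 51.2]), 86.84)
[[[-0.005,0.001,0.001],[-0.001,0,-0.001]],[[-0.005,0.001,0.001],[-0.002,0.001,-0.001]],[[-0.012,0,0.002],[0,-0,0]],[[-0.012,0,0.001],[0,-0,0]],[[-0.011,0,0.002],[0,-0,0]]]
[[[-0.012,0,0.001],[0,-0,0]],[[-0.012,0,0.002],[0,-0,0]],[[-0.012,0,0.002],[0,-0,0]],[[-0.011,0,0.001],[0,-0,0]],[[-0.012,0,0.002],[0,-0,0]]]
[[[-0.004,0,0.001],[0,-0,0]],[[-0.004,0,0],[0,-0,0]],[[-0.004,0,0.001],[0,-0,0]],[[-0.004,0,0],[0,-0,0]],[[-0.004,0,0.001],[0,-0,0]]]
```

Call:
{"api": "play_rows", "payload": {"moves": [[[-0.005,0.001,0.001],[-0.001,0,-0.001]],[[-0.005,0.001,0.001],[-0.002,0.001,-0.001]],[[-0.012,0,0.002],[0,0,0]],[[-0.012,0,0.001],[0,0,0]],[[-0.011,0,0.002],[0,0,0]]]}}

```text
clock: 35.95
ee_pos: [665.7, -41.7, 202.3]
orientation: [0.022, 0.754, -0.026, 0.656]
wrist_force: [-1.0, 0.3, -0.3]
width: 49.3
grasp_force: 62.7
```

Call:
{"api": "play_rows", "payload": {"moves": [[[-0.012,0,0.001],[0,0,0]],[[-0.012,0,0.002],[0,0,0]],[[-0.012,0,0.002],[0,0,0]],[[-0.011,0,0.001],[0,0,0]],[[-0.012,0,0.002],[0,0,0]]]}}

```text
clock: 36.45
ee_pos: [665.6, -41.6, 142.6]
orientation: [0.023, 0.754, -0.026, 0.656]
wrist_force: [0.3, -0.1, -0.7]
width: 49.2
grasp_force: 62.7
```

Call:
{"api": "play_rows", "payload": {"moves": [[[-0.004,0,0.001],[0,0,0]],[[-0.004,0,0],[0,0,0]],[[-0.004,0,0.001],[0,0,0]],[[-0.004,0,0],[0,0,0]],[[-0.004,0,0.001],[0,0,0]]]}}

```text
clock: 36.95
ee_pos: [665.6, -40.6, 123.3]
orientation: [0.022, 0.754, -0.025, 0.657]
wrist_force: [-0.1, 0.4, -0.9]
width: 49.5
grasp_force: 62.7
```

Run:
```python
from kin import *
st();cupat(2)
```

```text
hold [647.1 -39.4 125.9] z [ 0.988 -0.065 -0.137] q [ 0.45  1.01 -0.6   2.43  3.1   1.65  2.07] w 49.5 F [-0.1  0.4 -0.9] t 36.95
top top z 157.8 (array([649.2, -38.1]), array([47.2, 45.8]), -3.18) peg [647.  -36.9]
scene top z 156.0 (array([651.2, -40.6]), array([52.6, 50.6]), 87.49) peg [647.  -36.9]
```

Call:
{"api": "play_rows", "payload": {"moves": [[[-0.001,0,0],[0,0,0]],[[-0.001,0,0],[0,0,0]],[[-0.001,0,0],[0,0,0]],[[-0.001,0,0],[0,0,0]],[[-0.001,0,0],[0,0,0]]]}}

```text
clock: 37.55
ee_pos: [664.9, -40.4, 118.2]
orientation: [0.022, 0.754, -0.025, 0.656]
wrist_force: [0.2, 0.2, -0.7]
width: 49.4
grasp_force: 62.7
```

Call:
{"api": "play_rows", "payload": {"moves": [[[0,0,0],[0,0,0]],[[0,0,0],[0,0,0]],[[0,0,0],[0,0,0]],[[0,0,0],[0,0,0]],[[0,0,0],[0,0,0]]], "grip": 0.085}}

```text
clock: 38.05
ee_pos: [664.9, -40.4, 118.4]
orientation: [0.022, 0.754, -0.025, 0.656]
wrist_force: [0.7, 0.2, 0.5]
width: 84.7
grasp_force: 0.0
```

Call:
{"api": "play_rows", "payload": {"moves": [[[0,0,-0.02],[0,0,0]],[[0,0,-0.03],[0,0,0]],[[0,0,-0.03],[0,0,0]],[[0.025,0,0],[0,0,0]],[[0.025,0,0],[0,0,0]]]}}

```text
clock: 38.55
ee_pos: [612.6, -21.0, 131.1]
orientation: [0.015, 0.774, -0.011, 0.633]
wrist_force: [0.3, 1.1, -2.8]
width: 85.0
grasp_force: 0.0
```

Run:
```python
from kin import *
st()
for k in range(3):cupat(k)
T=pose([520,-180,300],2,-10,0)
plan(go(T,.1,25))
im,_=read_camera("scene");cv2.imwrite("pics/three.png",im[:,:,::-1])
```

```text
hold [594.3 -20.3 134.8] z [ 0.979 -0.037 -0.199] q [ 0.87  1.38 -1.18  2.54  3.12  1.62  2.75] w 85.0 F [ 0.3  1.1 -2.8] t 38.55
top top z 152.7 (array([659.8, 159.1]), array([47.7, 46.3]), 84.61) peg [658.9 162.7]
scene top z 150.9 (array([662.1, 157. ]), array([50.3, 49.5]), -2.24) peg [658.9 162.7]
top top z 152.6 (array([655. ,  57.2]), array([47.9, 46.1]), 0.81) peg [653.   62.9]
scene top z 151.2 (array([656.7,  56.2]), array([55.7, 50.5]), -86.88) peg [653.   62.9]
top top z 152.2 (array([647.7, -37.4]), array([47.5, 46. ]), -1.64) peg [647.  -36.9]
scene top z 151.0 (array([650.1, -38.8]), array([52.5, 50.8]), 86.58) peg [647.  -36.9]
from [ 0.86  1.37 -1.17  2.54  3.12  1.63  2.74] to [ 0.87  0.32 -0.79  1.7   0.24  1.19  1.42] 0.0002
[594. -20. 134.] mouth [578. -20.  56.]
[ 605. -155.   61.] mouth [ 570. -142.  -10.]
[ 561. -280.   51.] mouth [ 531. -243.  -14.]
[ 493. -345.   81.] mouth [ 493. -290.   23.]
[ 447. -336.  129.] mouth [ 488. -284.   84.]
[ 455. -270.  194.] mouth [ 528. -246.  172.]
[ 520. -180.  300.] mouth [ 599. -194.  303.]
[[[-0.023,0.03,0.014],[-0.076
[... 1017 characters left out ...]
.032,-0.018,0.069]],[[-0.002,0.004,-0.01],[-0.031,-0.021,0.07]]]
[[[-0.001,0.004,-0.011],[-0.031,-0.021,0.069]],[[-0.003,0.004,-0.012],[-0.031,-0.023,0.069]],[[-0.003,0.004,-0.011],[-0.032,-0.024,0.069]],[[-0.005,0.004,-0.013],[-0.031,-0.026,0.068]],[[-0.005,0.006,-0.012],[-0.031,-0.025,0.068]]]
[[[-0.006,0.005,-0.014],[-0.032,-0.028,0.067]],[[-0.006,0.007,-0.014],[-0.033,-0.028,0.066]],[[-0.007,0.007,-0.015],[-0.034,-0.029,0.065]],[[-0.008,0.008,-0.014],[-0.033,-0.03,0.065]],[[-0.008,0.009,-0.016],[-0.036,-0.031,0.062]]]
[[[-0.008,0.01,-0.015],[-0.036,-0.031,0.063]],[[-0.009,0.011,-0.017],[-0.038,-0.031,0.06]],[[-0.009,0.013,-0.015],[-0.038,-0.032,0.06]],[[0,0,0],[0,0,0]],[[0,0,0],[0,0,0]]]
```

View pics/three.png

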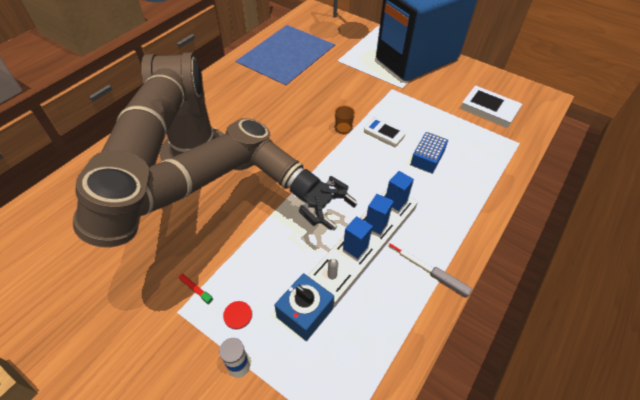

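All three cups are upright on pegs 0 to 2, at (400,190), (379,213) and (358,238), and peg 3 is bare. The arm sits near its joint limits with the elbow out to the right, so it should rise before swinging back.

Run:
```python
from kin import *
p,r,s=cur();q=s["joint_positions"]
for hold,t,yaw in(([570,-40,230],30,-5),([560,-60,260],45,-5),([540,-60,260],45,-20)):
    T=pose(hold,t,yaw,1)
    qt,e=ik(*T,np.array([.8,.7,-1,2.3,3.0,1.1,2.2]));print(hold,t,qt.round(2),round(e,4))
    for i in np.linspace(0,1,5):
        P,Q=fk(q+(qt-q)*i,LK);print((P).round(),Q.as_matrix()[:,2].round(2))
```

```text
[570, -40, 230] 30 [ 0.83  0.34 -1.05  2.49  2.55  0.73  2.17] 0.0001
[612. -20. 131.] [ 0.98 -0.04 -0.2 ]
[621. -12. 145.] [ 0.96  0.03 -0.28]
[618. -18. 162.] [ 0.93  0.03 -0.37]
[606. -31. 187.] [ 0.89 -0.01 -0.45]
[586. -41. 221.] [ 0.86 -0.08 -0.5 ]
[560, -60, 260] 45 [ 0.89  0.09 -0.93  2.32  1.83  0.15  2.84] 0.0191
[612. -20. 131.] [ 0.98 -0.04 -0.2 ]
[618. -46.  94.] [ 0.9  -0.03 -0.44]
[598. -91.  98.] [ 0.77 -0.11 -0.63]
[ 576. -105.  150.] [ 0.69 -0.14 -0.71]
[573. -61. 246.] [ 0.72 -0.07 -0.69]
[540, -60, 260] 45 [ 0.68  0.06 -0.89  2.33  1.5   0.43  2.84] 0.0161
[612. -20. 131.] [ 0.98 -0.04 -0.2 ]
[611. -53.  85.] [ 0.88 -0.1  -0.47]
[ 586. -106.   95.] [ 0.74 -0.24 -0.63]
[ 558. -117.  152.] [ 0.64 -0.31 -0.71]
[552. -64. 246.] [ 0.68 -0.24 -0.7 ]
```

Run:
```python
from kin import *
p,r,s=cur();q=s["joint_positions"]
T=pose([575,-35,230],30,-5,1)
p0,r0=p,r;rv=(r0.inv()*T[1]).as_rotvec()
for i in range(1,9):
    q,e=ik(p0+(T[0]-p0)*i/8,r0*R.from_rotvec(rv*i/8),q,.003);print(q.round(2),round(e,4))
plan([(*T,10)])
```

```text
[ 0.89  1.36 -1.35  2.52  2.87  1.59  2.84] 0.0963
[ 0.93  1.28 -1.43  2.52  2.71  1.5   2.84] 0.0877
[ 0.95  1.18 -1.45  2.52  2.62  1.43  2.79] 0.0786
[ 0.96  1.07 -1.45  2.52  2.56  1.36  2.73] 0.0586
[ 0.98  0.98 -1.45  2.52  2.51  1.3   2.67] 0.0317
[ 0.99  0.9  -1.45  2.52  2.47  1.23  2.63] 0.0002
[ 1.02  0.77 -1.45  2.5   2.39  1.1   2.59] 0.0
[ 1.06  0.64 -1.45  2.47  2.32  0.95  2.57] 0.0
[[[0.008,0.002,-0.004],[-0.004,-0.032,0.003]],[[0.009,0.002,-0.004],[-0.005,-0.033,0.003]],[[0.008,0.001,-0.004],[-0.005,-0.032,0.003]],[[0.008,0.002,-0.005],[-0.004,-0.033,0.002]],[[0.008,0.002,-0.005],[-0.004,-0.032,0.003]]]
[[[0.007,0.002,-0.005],[-0.005,-0.032,0.003]],[[0.008,0.001,-0.005],[-0.004,-0.033,0.003]],[[0.007,0.002,-0.006],[-0.005,-0.032,0.003]],[[0.007,0.002,-0.006],[-0.004,-0.032,0.003]],[[0.007,0.002,-0.006],[-0.005,-0.033,0.003]]]
```

Run:
```python
from kin import *
p0,r0,s=cur()
for T in(pose([598,-25,260],12,-5,1),pose([598,-25,260],30,-5,1),pose([590,-60,260],25,-25,1),pose([590,0,260],25,15,1)):
    q=s["joint_positions"];rv=(r0.inv()*T[1]).as_rotvec();print('--')
    for i in range(1,9):
        q,e=ik(p0+(T[0]-p0)*i/8,r0*R.from_rotvec(rv*i/8),q,.003)
        if i%2==0: print(q.round(2),round(e,4))
```

```text
--
[ 0.85  1.37 -1.37  2.52  2.89  1.68  2.84] 0.0981
[ 0.89  1.22 -1.45  2.52  2.72  1.58  2.79] 0.0839
[ 0.91  1.05 -1.45  2.52  2.64  1.48  2.67] 0.0735
[ 0.93  0.92 -1.45  2.52  2.6   1.41  2.58] 0.0448
--
[ 0.93  1.29 -1.43  2.52  2.75  1.52  2.84] 0.0567
[ 0.94  1.1  -1.45  2.52  2.62  1.41  2.73] 0.0008
[ 0.99  0.8  -1.45  2.47  2.42  1.14  2.61] 0.0
[ 1.06  0.55 -1.45  2.4   2.25  0.85  2.59] 0.0
--
[ 0.82  1.38 -1.44  2.52  2.78  1.78  2.84] 0.0466
[ 0.81  1.18 -1.45  2.52  2.58  1.73  2.66] 0.0017
[ 0.79  0.92 -1.45  2.47  2.3   1.6   2.51] 0.0
[ 0.8   0.71 -1.45  2.39  2.07  1.45  2.47] 0.0
--
[ 1.05  1.25 -1.37  2.52  2.89  1.26  2.84] 0.0586
[ 1.1   1.14 -1.45  2.52  2.78  1.14  2.84] 0.0194
[ 1.17  0.9  -1.45  2.49  2.74  0.88  2.7 ] 0.0
[ 1.27  0.68 -1.45  2.43  2.8   0.56  2.52] 0.0
```

Run:
```python
from kin import *
plan([(*pose([586,-60,260],25,-25,1),10)])
```

```text
[[[0.012,0.005,-0.003],[-0.038,-0.024,0.014]],[[0.011,0.005,-0.004],[-0.038,-0.023,0.013]],[[0.012,0.004,-0.003],[-0.038,-0.024,0.014]],[[0.012,0.005,-0.004],[-0.037,-0.023,0.013]],[[0.011,0.005,-0.004],[-0.038,-0.024,0.014]]]
[[[0.012,0.005,-0.003],[-0.038,-0.023,0.014]],[[0.011,0.004,-0.004],[-0.038,-0.024,0.013]],[[0.012,0.005,-0.004],[-0.038,-0.023,0.014]],[[0.011,0.005,-0.004],[-0.038,-0.024,0.013]],[[0.012,0.005,-0.005],[-0.037,-0.023,0.014]]]
```

Call:
{"api": "play_rows", "payload": {"moves": [[[0.012,0.005,-0.003],[-0.038,-0.024,0.014]],[[0.011,0.005,-0.004],[-0.038,-0.023,0.013]],[[0.012,0.004,-0.003],[-0.038,-0.024,0.014]],[[0.012,0.005,-0.004],[-0.037,-0.023,0.013]],[[0.011,0.005,-0.004],[-0.038,-0.024,0.014]]]}}

```text
clock: 39.4
ee_pos: [610.4, -43.0, 190.8]
orientation: [0.066, 0.805, -0.098, 0.582]
wrist_force: [-0.2, -0.3, -1.4]
width: 85.0
grasp_force: 0.0
```

Run:
```python
from kin import *
st();plan([(*pose([580,-80,265],30,-30,1),10)])
```

```text
hold [593.2 -38.9 196.7] z [ 0.923 -0.22  -0.314] q [ 0.81  1.18 -1.45  2.52  2.58  1.73  2.66] w 85.0 F [-0.2 -0.3 -1.4] t 39.4
[[[0.006,0.005,-0.003],[-0.027,-0.02,0.011]],[[0.006,0.004,-0.002],[-0.026,-0.02,0.011]],[[0.006,0.005,-0.003],[-0.027,-0.02,0.011]],[[0.006,0.005,-0.002],[-0.026,-0.021,0.011]],[[0.006,0.005,-0.003],[-0.027,-0.02,0.011]]]
[[[0.006,0.004,-0.002],[-0.026,-0.02,0.011]],[[0.006,0.005,-0.003],[-0.027,-0.02,0.011]],[[0.006,0.005,-0.002],[-0.026,-0.02,0.011]],[[0.006,0.004,-0.003],[-0.027,-0.02,0.011]],[[0.006,0.005,-0.002],[-0.026,-0.02,0.011]]]
```

Run:
```python
from kin import *
T=pose([630,-220,280],0,-3.4,0)
p,r,s=cur();q=s["joint_positions"]
for g in([.8,.6,-1.2,1.5,.3,1.2,1.5],[.2,.5,0,1.4,0,1.3,1.9]):
    qt,e=ik(*T,np.array(g));print(qt.round(2),e.round(4))
    for i in np.linspace(0,1,9):
        P,Q=fk(q+(qt-q)*i,LK);print(P.round(),Q.as_matrix()[:,2].round(2))
```

```text
[ 0.83  0.63 -0.94  1.4   0.51  1.36  1.4 ] 0.0
[610. -43. 191.] [ 0.92 -0.22 -0.31]
[ 622. -119.  145.] [ 0.78 -0.43 -0.47]
[ 612. -190.  117.] [ 0.57 -0.58 -0.58]
[ 589. -242.  105.] [ 0.33 -0.66 -0.67]
[ 565. -272.  107.] [ 0.11 -0.64 -0.76]
[ 551. -278.  122.] [-0.05 -0.54 -0.84]
[ 556. -266.  149.] [-0.14 -0.38 -0.91]
[ 584. -244.  194.] [-0.12 -0.19 -0.97]
[ 630. -220.  261.] [ 0.  0. -1.]
[ 0.23  0.46  0.05  1.45 -0.02  1.23  1.79] 0.0
[610. -43. 191.] [ 0.92 -0.22 -0.31]
[ 599. -126.   95.] [ 0.71 -0.46 -0.53]
[ 556. -213.   49.] [ 0.41 -0.67 -0.61]
[ 501. -278.   44.] [ 0.08 -0.78 -0.62]
[ 455. -305.   61.] [-0.21 -0.74 -0.64]
[ 438. -299.   85.] [-0.4  -0.59 -0.7 ]
[ 464. -273.  116.] [-0.44 -0.38 -0.82]
[ 534. -242.  168.] [-0.29 -0.17 -0.94]
[ 630. -220.  261.] [-0.  0. -1.]
```

Run:
```python
from kin import *
p0,r0,s=cur();q=s["joint_positions"]
T=pose([560,-90,370],35,-40,1)
rv=(r0.inv()*T[1]).as_rotvec()
for i in range(1,9):
    q,e=ik(p0+(T[0]-p0)*i/8,r0*R.from_rotvec(rv*i/8),q,.003)
    if i%2==0: print(q.round(2),round(e,4))
T2=pose([630,-220,330],0,-3.4,0)
qt,e=ik(*T2,np.array([.8,.6,-1.,1.5,.3,1.2,1.5]));print(qt.round(2),e.round(4))
for i in np.linspace(0,1,9):
    P,Q=fk(q+(qt-q)*i,LK);print(P.round(),Q.as_matrix()[:,2].round(2))
plan([(*T,10)])
```

```text
[ 0.8   0.83 -1.45  2.47  2.24  1.53  2.46] 0.0
[ 0.86  0.53 -1.45  2.38  1.95  1.28  2.44] 0.0
[ 0.94  0.3  -1.45  2.27  1.66  1.07  2.57] 0.0
[ 1.04  0.14 -1.45  2.14  1.35  0.97  2.8 ] 0.0
[ 0.79  0.57 -0.86  1.33  0.43  1.43  1.46] 0.0001
[ 572. -100.  359.] [ 0.63 -0.53 -0.57]
[ 581. -131.  361.] [ 0.54 -0.54 -0.64]
[ 587. -158.  358.] [ 0.45 -0.53 -0.72]
[ 592. -179.  351.] [ 0.35 -0.49 -0.8 ]
[ 596. -196.  341.] [ 0.26 -0.43 -0.87]
[ 601. -207.  332.] [ 0.17 -0.34 -0.92]
[ 608. -214.  323.] [ 0.1  -0.23 -0.97]
[ 618. -218.  316.] [ 0.04 -0.12 -0.99]
[ 630. -220.  311.] [ 0.  0. -1.]
[[[0.015,0.006,-0.008],[-0.042,-0.028,0.02]],[[0.015,0.007,-0.007],[-0.041,-0.029,0.02]],[[0.016,0.006,-0.008],[-0.042,-0.028,0.02]],[[0.015,0.006,-0.008],[-0.042,-0.029,0.02]],[[0.014,0.007,-0.009],[-0.042,-0.028,0.02]]]
[[[0.015,0.006,-0.008],[-0.041,-0.029,0.02]],[[0.015,0.007,-0.009],[-0.042,-0.028,0.02]],[[0.014,0.006,-0.008],[-0.042,-0.028,0.02]],[[0.015,0.007,-0.009],[-0.042,-0.029,0.02]],[[0.014,0.007,-0.009],[-0.041,-0.028,0.021]]]
```

Both legs are clean: a rise first, then a short unflip at z of about 350.

Call:
{"api": "play_rows", "payload": {"moves": [[[0.015,0.006,-0.008],[-0.042,-0.028,0.02]],[[0.015,0.007,-0.007],[-0.041,-0.029,0.02]],[[0.016,0.006,-0.008],[-0.042,-0.028,0.02]],[[0.015,0.006,-0.008],[-0.042,-0.029,0.02]],[[0.014,0.007,-0.009],[-0.042,-0.028,0.02]]]}}

```text
clock: 39.9
ee_pos: [590.5, -71.8, 276.9]
orientation: [0.114, 0.826, -0.203, 0.514]
wrist_force: [0.4, -0.9, -0.3]
width: 85.1
grasp_force: 0.0
```

Call:
{"api": "play_rows", "payload": {"moves": [[[0.015,0.006,-0.008],[-0.041,-0.029,0.02]],[[0.015,0.007,-0.009],[-0.042,-0.028,0.02]],[[0.014,0.006,-0.008],[-0.042,-0.028,0.02]],[[0.015,0.007,-0.009],[-0.042,-0.029,0.02]],[[0.014,0.007,-0.009],[-0.041,-0.028,0.021]]]}}

```text
clock: 40.4
ee_pos: [571.3, -100.6, 361.3]
orientation: [0.159, 0.832, -0.304, 0.436]
wrist_force: [-0.5, -0.4, -0.6]
width: 84.9
grasp_force: 0.0
```

Run:
```python
from kin import *
p,r,s=st();q=s["joint_positions"]
T2=pose([630,-230,300],0,-3.4,0)
qt,e=ik(*T2,np.array([.8,.6,-1.,1.5,.3,1.2,1.5]));print(qt.round(2),e.round(4))
plan(legs([q,qt],15)+[(*T2,1)])
```

```text
hold [559.5 -90.7 372. ] z [ 0.629 -0.529 -0.57 ] q [ 1.04  0.13 -1.44  2.14  1.34  0.96  2.8 ] w 84.9 F [-0.5 -0.4 -0.6] t 40.4
[ 0.8   0.59 -0.85  1.37  0.44  1.38  1.46] 0.0
[[[0.004,0.005,0.006],[-0.02,-0.022,0.091]],[[0.005,0.004,0.006],[-0.02,-0.022,0.09]],[[0.004,0.004,0.006],[-0.023,-0.022,0.089]],[[0.005,0.003,0.006],[-0.022,-0.021,0.089]],[[0.004,0.003,0.006],[-0.025,-0.021,0.088]]]
[[[0.005,0.002,0.006],[-0.026,-0.02,0.087]],[[0.004,0.002,0.006],[-0.027,-0.019,0.086]],[[0.004,0.002,0.006],[-0.028,-0.019,0.086]],[[0.004,0.001,0.006],[-0.03,-0.017,0.084]],[[0.003,0.001,0.005],[-0.029,-0.016,0.085]]]
[[[0.003,0,0.006],[-0.032,-0.015,0.083]],[[0.003,0,0.006],[-0.032,-0.014,0.082]],[[0.003,-0,0.005],[-0.033,-0.012,0.081]],[[0.002,-0.001,0.006],[-0.033,-0.012,0.082]],[[0.002,-0.001,0.005],[-0.035,-0.009,0.08]]]
[[[0.002,-0.001,0.005],[-0.034,-0.009,0.08]],[[0.001,-0.001,0.005],[-0.035,-0.006,0.078]],[[0.001,-0.001,0.005],[-0.035,-0.006,0.078]],[[0,-0.001,0.005],[-0.036,-0.003,0.077]],[[0.001,-0.002,0.004],[-0.035,-0.002,0.077]]]
[[[-0,-0.002,0.004],[-0.036,0,0.076]],[[-0.001,-0.001,0.005],[-0.035,0,0.076]],[[-0.001,-0.002,0.004],[-0.035,0.004,0.074]],[[-0.002,-0.002,0.003],[-0.035,0.003,0.074]],[[-0.002,-0.001,0.004],[-0.034,0.006,0.073]]]
[[[-0.001,-0.002,0.003],[-0.034,0.006,0.073]],[[-0.003,-0.001,0.003],[-0.033,0.009,0.072]],[[-0.003,-0.001,0.003],[-0.033,0.009,0.071]],[[-0.003,-0.001,0.003],[-0.032,0.011,0.07]],[[-0.003,-0.001,0.003],[-0.031,0.011,0.07]]]
[[[-0,-0,-0],[0,0,0]],[[0,0,0],[0,0,0]],[[0,0,0],[0,0,0]],[[0,0,0],[0,0,0]],[[0,0,0],[0,0,0]]]
```

Call:
{"api": "play_rows", "payload": {"moves": [[[0.004,0.005,0.006],[-0.02,-0.022,0.091]],[[0.005,0.004,0.006],[-0.02,-0.022,0.09]],[[0.004,0.004,0.006],[-0.023,-0.022,0.089]],[[0.005,0.003,0.006],[-0.022,-0.021,0.089]],[[0.004,0.003,0.006],[-0.025,-0.021,0.088]]]}}

```text
clock: 40.9
ee_pos: [582.6, -141.4, 356.9]
orientation: [0.086, 0.756, -0.513, 0.397]
wrist_force: [0.6, -0.8, 0.7]
width: 85.0
grasp_force: 0.0
```

Call:
{"api": "play_rows", "payload": {"moves": [[[0.005,0.002,0.006],[-0.026,-0.02,0.087]],[[0.004,0.002,0.006],[-0.027,-0.019,0.086]],[[0.004,0.002,0.006],[-0.028,-0.019,0.086]],[[0.004,0.001,0.006],[-0.03,-0.017,0.084]],[[0.003,0.001,0.005],[-0.029,-0.016,0.085]]]}}

```text
clock: 41.4
ee_pos: [589.9, -174.8, 345.6]
orientation: [-0.03, -0.64, 0.691, -0.334]
wrist_force: [0.1, 1.1, -0.3]
width: 85.2
grasp_force: 0.0
```

Call:
{"api": "play_rows", "payload": {"moves": [[[0.003,0,0.006],[-0.032,-0.015,0.083]],[[0.003,0,0.006],[-0.032,-0.014,0.082]],[[0.003,0,0.005],[-0.033,-0.012,0.081]],[[0.002,-0.001,0.006],[-0.033,-0.012,0.082]],[[0.002,-0.001,0.005],[-0.035,-0.009,0.08]]]}}

```text
clock: 41.9
ee_pos: [597.3, -199.6, 328.6]
orientation: [0.007, -0.493, 0.832, -0.255]
wrist_force: [0.1, -0.8, -0.0]
width: 85.4
grasp_force: 0.0
```

Call:
{"api": "play_rows", "payload": {"moves": [[[0.002,-0.001,0.005],[-0.034,-0.009,0.08]],[[0.001,-0.001,0.005],[-0.035,-0.006,0.078]],[[0.001,-0.001,0.005],[-0.035,-0.006,0.078]],[[0,-0.001,0.005],[-0.036,-0.003,0.077]],[[0.001,-0.002,0.004],[-0.035,-0.002,0.077]]]}}

```text
clock: 42.4
ee_pos: [604.0, -215.4, 310.1]
orientation: [0.024, -0.325, 0.93, -0.169]
wrist_force: [0.4, -0.1, -0.3]
width: 85.1
grasp_force: 0.0
```

Call:
{"api": "play_rows", "payload": {"moves": [[[0,-0.002,0.004],[-0.036,0,0.076]],[[-0.001,-0.001,0.005],[-0.035,0,0.076]],[[-0.001,-0.002,0.004],[-0.035,0.004,0.074]],[[-0.002,-0.002,0.003],[-0.035,0.003,0.074]],[[-0.002,-0.001,0.004],[-0.034,0.006,0.073]]]}}

```text
clock: 42.9
ee_pos: [615.8, -224.3, 293.3]
orientation: [0.02, -0.147, 0.986, -0.082]
wrist_force: [-0.7, -0.2, 0.3]
width: 84.7
grasp_force: 0.0
```

Call:
{"api": "play_rows", "payload": {"moves": [[[-0.001,-0.002,0.003],[-0.034,0.006,0.073]],[[-0.003,-0.001,0.003],[-0.033,0.009,0.072]],[[-0.003,-0.001,0.003],[-0.033,0.009,0.071]],[[-0.003,-0.001,0.003],[-0.032,0.011,0.07]],[[-0.003,-0.001,0.003],[-0.031,0.011,0.07]]]}}

```text
clock: 43.4
ee_pos: [630.3, -229.6, 279.0]
orientation: [-0.001, 0.03, 1.0, 0.0]
wrist_force: [0.2, -0.2, -0.1]
width: 84.9
grasp_force: 0.0
```

Run:
```python
from kin import *
st()
for k in range(3):cupat(k)
for n in("scene","top"):
    im,P,d=cloud(n);z=P[...,2];m=(d>0)&(z>100)&(z<130)&(abs(P[...,0]-634)<40)&(abs(P[...,1]+246)<40)
    if m.sum()>20: print(n,"knob",rect(P[m]))
plan([(*pose([634.5,-246,180],0,-4,0),4),(*pose([634.5,-246,117],0,-4,0),6)])
```

```text
hold [ 630.3 -229.6  297.7] z [-0.002  0.    -1.   ] q [ 0.87  0.65 -1.    1.36  0.54  1.42  1.4 ] w 84.9 F [ 0.2 -0.2 -0.1] t 43.4
top top z 152.5 (array([660. , 159.4]), array([47.7, 47.3]), 85.19) peg [658.9 162.7]
scene top z 151.1 (array([662.5, 157.9]), array([51.1, 50.9]), -2.25) peg [658.9 162.7]
top top z 152.0 (array([654.7,  57.7]), array([47.6, 46. ]), -84.37) peg [653.   62.9]
scene top z 151.2 (array([657. ,  55.9]), array([52.5, 50.4]), -85.58) peg [653.   62.9]
top top z 152.7 (array([647.3, -37.5]), array([47.7, 46.7]), -4.12) peg [647.  -36.9]
scene top z 151.1 (array([650. , -39.2]), array([51.8, 50.8]), 86.22) peg [647.  -36.9]
scene knob (array([ 635.1, -247.5]), array([45.3, 14.2]), -1.84)
top knob (array([ 633.4, -247.4]), array([45.1, 22.2]), -6.53)
[[[-0.001,-0.004,0.03],[0,-0,0.003]],[[-0.002,-0.004,0.029],[0.001,-0,0.004]],[[-0.001,-0.004,0.03],[0,-0,0.003]],[[-0.001,-0.004,0.029],[0.001,-0.001,0.004]],[[-0,-0,0.011],[-0,0,-0]]]
[[[-0,-0,0.01],[-0,0,-0]],[[-0,-0,0.011],[-0,0,-0]],[[-0,-0,0.01],[-0,0,-0]],[[-0,-0,0.011],[-0,0,-0]],[[-0,-0,0.01],[-0,0,-0]]]
```

The cups are steady and the knob is still at off, so I descend and grip it.

Call:
{"api": "play_rows", "payload": {"moves": [[[-0.001,-0.004,0.03],[0,0,0.003]],[[-0.002,-0.004,0.029],[0.001,0,0.004]],[[-0.001,-0.004,0.03],[0,0,0.003]],[[-0.001,-0.004,0.029],[0.001,-0.001,0.004]],[[0,0,0.011],[0,0,0]]], "grip": 0.06}}

```text
clock: 44.3
ee_pos: [632.6, -246.8, 146.9]
orientation: [-0.002, 0.036, 0.999, 0.0]
wrist_force: [-0.8, -1.1, -0.4]
width: 60.4
grasp_force: 0.0
```

Call:
{"api": "play_rows", "payload": {"moves": [[[0,0,0.01],[0,0,0]],[[0,0,0.011],[0,0,0]],[[0,0,0.01],[0,0,0]],[[0,0,0.011],[0,0,0]],[[0,0,0.008],[0,0,0]]]}}

```text
clock: 44.8
ee_pos: [634.1, -246.1, 99.1]
orientation: [-0.0, 0.036, 0.999, 0.0]
wrist_force: [-0.4, 0.4, -0.2]
width: 59.6
grasp_force: 0.0
```

Call:
{"api": "play_rows", "payload": {"moves": [[[0,0,0],[0,0,0]],[[0,0,0],[0,0,0]],[[0,0,0],[0,0,0]],[[0,0,0],[0,0,0]],[[0,0,0],[0,0,0]]], "grip": 0}}

```text
clock: 45.3
ee_pos: [634.6, -246.2, 100.5]
orientation: [0.001, 0.036, 0.999, 0.0]
wrist_force: [0.2, 0.6, 3.2]
width: 12.9
grasp_force: 60.2
```

Call:
{"api": "play_rows", "payload": {"moves": [[[0,0,0],[0,0,0.12]],[[0,0,0],[0,0,0.12]],[[0,0,0],[0,0,0.12]],[[0,0,0],[0,0,0.12]],[[0,0,0],[0,0,0.12]]]}}

```text
clock: 45.8
ee_pos: [634.2, -247.1, 100.5]
orientation: [0.0, 0.332, 0.943, -0.0]
wrist_force: [-1.6, -2.0, 3.4]
width: 12.8
grasp_force: 60.6
```

Run:
```python
from kin import *
st()
```

```text
hold [ 634.2 -247.1  119.2] z [ 0.001 -0.001 -1.   ] q [ 0.79  0.76 -0.78  1.53  0.58  1.09  0.77] w 12.8 F [-1.6 -2.   3.4] t 45.8
```

Call:
{"api": "play_rows", "payload": {"moves": [[[0,0,0],[0,0,0.12]],[[0,0,0],[0,0,0.12]],[[0,0,0],[0,0,0.12]],[[0,0,0],[0,0,0.12]],[[0,0,0],[0,0,0.12]]]}}

```text
clock: 46.3
ee_pos: [633.5, -247.7, 100.5]
orientation: [0.0, 0.596, 0.803, -0.001]
wrist_force: [-4.9, -1.8, 5.4]
width: 12.4
grasp_force: 60.8
```

Call:
{"api": "play_rows", "payload": {"moves": [[[0,0,0],[0,0,0.12]],[[0,0,0],[0,0,0.12]],[[0,0,0],[0,0,0.12]],[[0,0,0],[0,0,0.12]],[[0,0,0],[0,0,0.12]]]}}

```text
clock: 46.8
ee_pos: [632.6, -247.7, 100.5]
orientation: [-0.0, 0.807, 0.591, -0.001]
wrist_force: [-6.6, -2.8, 8.3]
width: 12.8
grasp_force: 61.1
```

Call:
{"api": "play_rows", "payload": {"moves": [[[0,0,0],[0,0,0.12]],[[0,0,0],[0,0,0.12]],[[0,0,0],[0,0,0.12]],[[0,0,0],[0,0,0.12]],[[0,0,0],[0,0,0.12]]]}}

```text
clock: 47.3
ee_pos: [631.8, -247.2, 100.5]
orientation: [-0.001, 0.945, 0.326, -0.002]
wrist_force: [-10.3, 0.2, 9.0]
width: 12.8
grasp_force: 61.4
```

Call:
{"api": "play_rows", "payload": {"moves": [[[0,0,0],[0,0,0.12]],[[0,0,0],[0,0,0.12]],[[0,0,0],[0,0,0.12]],[[0,0,0],[0,0,0.12]],[[0,0,0],[0,0,0.12]]]}}

```text
clock: 47.8
ee_pos: [631.4, -246.3, 100.5]
orientation: [-0.001, 0.999, 0.032, -0.002]
wrist_force: [-11.4, 1.9, 11.0]
width: 12.6
grasp_force: 61.6
```

Run:
```python
from kin import *
p,r,s=st();print(s["torque"],np.degrees(np.arctan2(*r.as_matrix()[1::-1,1])))
```

```text
hold [ 631.5 -246.3  119.2] z [-0.005  0.001 -1.   ] q [ 0.45  0.64 -0.22  1.56  0.16  0.96 -1.33] w 12.6 F [-11.4   1.9  11. ] t 47.8
[0.38546431 2.49328548 0.07503746] -86.3096142621285
```

Call:
{"api": "play_rows", "payload": {"moves": [[[0,0,0],[0,0,0.12]],[[0,0,0],[0,0,0.12]],[[0,0,0],[0,0,0.12]],[[0,0,0],[0,0,0.12]],[[0,0,0],[0,0,0.12]]]}}

```text
clock: 48.3
ee_pos: [631.6, -245.3, 100.5]
orientation: [-0.0, 0.964, -0.264, -0.003]
wrist_force: [-10.6, 3.3, 11.8]
width: 12.7
grasp_force: 61.6
```

Call:
{"api": "play_rows", "payload": {"moves": [[[0,0,0],[0,0,0.12]],[[0,0,0],[0,0,0.12]],[[0,0,0],[0,0,0.12]],[[0,0,0],[0,0,0.1]],[[0,0,0],[0,0,0.08]]]}}

```text
clock: 48.8
ee_pos: [632.2, -244.7, 100.5]
orientation: [-0.0, 0.859, -0.511, -0.002]
wrist_force: [-9.1, 3.6, 10.4]
width: 12.9
grasp_force: 61.5
```

Run:
```python
from kin import *
p,r,s=st();print(s["torque"],np.degrees(np.arctan2(*r.as_matrix()[1::-1,1])))
```

```text
hold [ 632.3 -244.8  119.2] z [-0.004  0.003 -1.   ] q [ 0.26  0.62  0.06  1.58 -0.04  0.94 -2.31] w 12.9 F [-9.1  3.6 10.4] t 48.8
[0.80993416 2.07400434 0.04997856] -151.50889178295645
```

Call:
{"api": "play_rows", "payload": {"moves": [[[0,0,0],[0,0,0.1]],[[0,0,0],[0,0,0.1]],[[0,0,0],[0,0,0.1]],[[0,0,0],[0,0,0.08]],[[0,0,0],[0,0,0.05]]]}}

```text
clock: 49.3
ee_pos: [632.8, -244.5, 100.5]
orientation: [0.0, 0.732, -0.681, -0.002]
wrist_force: [-8.4, 3.5, 10.5]
width: 12.7
grasp_force: 88.4
```

Run:
```python
from kin import *
p,r,s=st();print(s["torque"],np.degrees(np.arctan2(*r.as_matrix()[1::-1,1])))
```

```text
hold [ 632.9 -244.6  119.2] z [-0.003  0.002 -1.   ] q [ 0.19  0.63  0.16  1.58 -0.12  0.94 -2.68] w 12.7 F [-8.4  3.5 10.5] t 49.3
[0.66243867 1.85398029 2.10616772] -175.87271897814713
```

Call:
{"api": "play_rows", "payload": {"moves": [[[0,0,0],[0,0,-0.02]],[[0,0,0],[0,0,-0.02]],[[0,0,0],[0,0,0]],[[0,0,0],[0,0,0]],[[0,0,0],[0,0,0]]], "grip": 0.06}}

```text
clock: 49.8
ee_pos: [634.3, -246.2, 99.7]
orientation: [-0.0, 0.745, -0.667, -0.0]
wrist_force: [-0.2, 0.1, 0.8]
width: 60.0
grasp_force: 0.0
```

Call:
{"api": "play_rows", "payload": {"moves": [[[0,0,-0.02],[0,0,0]],[[0,0,-0.04],[0,0,0]],[[0,0,-0.04],[0,0,0]],[[0,0,-0.05],[0,0,0]],[[0,0,-0.05],[0,0,0]]]}}

```text
clock: 50.3
ee_pos: [633.8, -246.2, 301.4]
orientation: [-0.0, 0.745, -0.667, -0.0]
wrist_force: [0.2, 0.5, -0.1]
width: 60.3
grasp_force: 0.0
```

Run:
```python
from kin import *
st()
for k in range(3):cupat(k)
im,P,d=cloud("scene");z=P[...,2];m=(d>0)&(z>112)&(z<130)&(abs(P[...,0]-634)<40)&(abs(P[...,1]+246)<40)
print("knob",rect(P[m]))
cv2.imwrite("pics/end.png",cv2.resize(im[150:350,230:450,::-1],None,fx=3,fy=3))
```

```text
hold [ 633.8 -246.2  320.1] z [-0.     0.001 -1.   ] q [ 0.18  0.47  0.19  1.36 -0.09  1.33 -2.66] w 60.3 F [ 0.2  0.5 -0.1] t 50.3
top top z 152.6 (array([659.9, 159.6]), array([48. , 47.2]), -2.71) peg [658.9 162.7]
scene top z 150.9 (array([662.6, 159. ]), array([53.3, 49.6]), 86.69) peg [658.9 162.7]
top top z 152.4 (array([654.1,  57.6]), array([47.5, 47.5]), -86.16) peg [653.   62.9]
scene top z 151.2 (array([656.7,  56.7]), array([53.9, 50.5]), -86.04) peg [653.   62.9]
top top z 152.8 (array([647.7, -37.3]), array([48.5, 45.7]), -0.86) peg [647.  -36.9]
scene top z 151.0 (array([649.9, -39.6]), array([51.8, 50.8]), 88.23) peg [647.  -36.9]
knob (array([ 635.1, -246.9]), array([45.6, 14.6]), -82.83)
```

View pics/end.png

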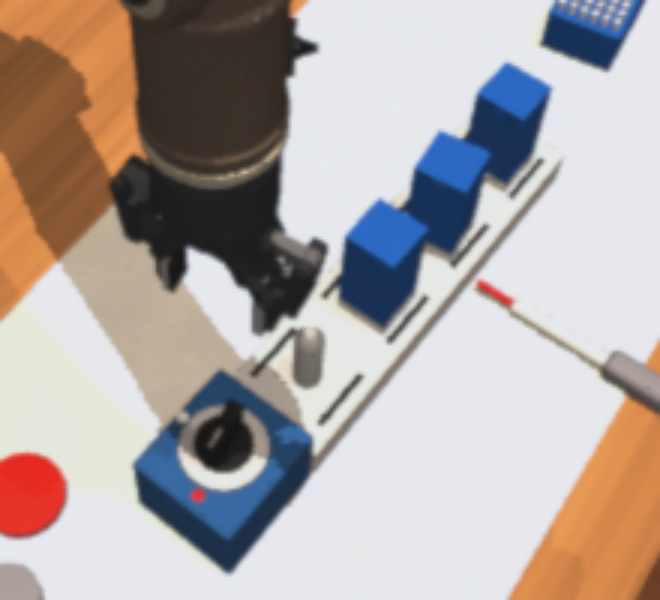

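The crop shows the three cups seated at (380,260), (450,190) and (510,120), and the gripper clear of everything. The knob bar measures -82.8° against -81.2° expected at the full-heat stop, so I hand in.

```bash
python3 -c "
from cell import workorder
print(workorder.job_done())"
```

```text
the job is handed in; nothing more can be done
None
```

The job is handed in at about 50 s of the 210 s limit, with no verdict returned: the knob went to off, all three cups present were put upside down on pegs 0–2, and the knob was then turned to its full-heat stop and released.

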